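# Finish up at the power strop

## Robot

A 6-joint arm with a two-finger parallel gripper is mounted at the origin on the work surface. World frame = base frame: x ahead of the robot, y to its left, z up, the work surface at z = 0. Lengths are in m, angles in rad, forces in N, time in s.
With the tool pointing down it reaches from about 0.425 to 0.95 m from the base axis. Payload 3.5 kg.
Tool frame: the origin (TCP) lies between the finger pads; the fingertips stand 19 mm ahead of it and the grasp point (between the pads) is the TCP; z points along the fingers, y is the line along which they close (so a half turn about z gives the same grasp; the last joint's range is limited). The gripper opens to 85 mm and grips with 20 to 120 N. Pads are 22 mm wide; open, the fingers measure 114 mm over their backs; the gripper's body (76 mm by 85 mm) begins 54 mm behind the grasp point. The pads swing forward as they close: fully open they stand 13 mm farther back than shut.
Start: joints at [-1.292, 0.286, 1.577, -0, 1.279, -0.15], TCP at [0.281, -0.614, 0.25] pointing down, gripper open.
Joint ranges: [-2.77, 2.77], [-0.9, 2.22], [0.21, 2.48], [-1.53, 4.67], [0.24, 2.81], [-2.84, 2.84]. Speed limits (rad/s): [2.79, 2.79, 3.14, 3.14, 3.14, 3.14].

## Interface

Orientations are given as a unit quaternion [x, y, z, w].
In Python, from plant import monitor, eyes, ctrl gives the robot as it stands.
- The arm moves only by the shell command python3 -m handwheel 'ROWS' [FORCE]. ROWS is JSON, a list of rows, each a list of 7 numbers: the shift along the tool's x, y, z in units of 40 cm (1.0 is 40 cm), then the turn, a rotation vector about the tool's x, y, z in units of pi rad (1.0 is pi rad), then the opening, from -1 (shut) to 1 (fully open). A call has 1 to 12 rows; each row is the pose to reach, as a shift and turn from the pose commanded when the call began, along the tool's axes at that moment, turning the shorter way round; what a row does not reach only later rows make up. A row lasts 1/8 s, in which the tool goes at most 62.5 mm and 10.7 degrees, less where a joint would pass 70% of its speed; a pose out of reach is approached as far as the arm can. A call with a number of a shift or a turn outside -1 to 1 is refused whole. A call with a gripper value outside its range is refused whole. The fingers move at their own pace and stop on an object; FORCE is the grip in N (left out, the last holds). Time passes only in rows, so rows that repeat a pose let the fingers close. It gives the time, the measured TCP pose, the force, the opening and the grip force at its end, in the units of the state.
- monitor.get_state(): the state, without advancing time (a new reading comes with each control period).
- eyes.read_camera(name): name is "scene" or "top"; returns the picture (400x640x3 uint8, red, green, blue); there is no depth.
- eyes.camera_params(name): a dict with "K" (3x3 intrinsics, pixels), "R" (3x3) and "t" (3): a world point X has camera coordinates R X + t. Camera axes: x right, y down, z forward; pixel columns grow to the right and rows downward; lengths in m; the calibration is good to about 2 mm. A picture is of the moment at which its call begins. camera_params takes no time and is no camera call.
- ctrl.sign_off(): hands the job in; it is judged then, once.
The state is a dict: "time": time; "qpos": joint angles; "dq": joint speeds; "joint_efforts": joint torques, N m; "eef_pos": TCP position; "tcp_rot": TCP orientation; "contact_force": force on the tool from outside, world axes, zero at the start; "wrist_torque": the same for the moment, N m; "opening": opening from 0.0 (shut) to 1.0 (fully open); "finger_force": force on a finger pad.
Only numpy, scipy, OpenCV 4.12 (cv2) and the standard library are available. Lean on these libraries where they do the work, as an engineer would, in place of code of your own. Each camera call takes 0.05 s, during which the arm holds its last target. There are 200 camera calls.

## Task

Sharpening is over. First turn the power strop's speed dial back to its standby mark (the long tick with the brass stud); then stand every wooden-handled carving tool that lies on the bench upright in the pocketed holder, handle down and right to the bottom, blade up, leaving the other things on the bench where they are.

Things in the scene. Friction and masses are not known exactly. Their poses are not given: they have to be found in the camera images.
- chisel: carving tool with a flat straight blade 14 mm wide, 180 mm long overall; octagonal wooden handle 105 mm long, 22 mm across flats; 70 g, balanced near its origin. Origin on the long axis, 80 mm from the butt, 25 mm short of the handle's blade end; x axis runs from handle to blade. At first lies on the bench (axis 11 mm up); may be absent
- gouge: carving tool with a curved blade 10 mm wide, 175 mm long overall; octagonal wooden handle 105 mm long, 22 mm across flats; 70 g, balanced near its origin. Origin on the long axis, 80 mm from the butt, 25 mm short of the handle's blade end; x axis runs from handle to blade. At first lies on the bench (axis 11 mm up); may be absent
- skew: carving tool with a slanted-end blade 16 mm wide, 175 mm long overall; octagonal wooden handle 105 mm long, 22 mm across flats; 70 g, balanced near its origin. Origin on the long axis, 80 mm from the butt, 25 mm short of the handle's blade end; x axis runs from handle to blade. At first lies on the bench (axis 11 mm up); may be absent
- veiner: carving tool with a V blade 8 mm wide, 170 mm long overall; octagonal wooden handle 105 mm long, 22 mm across flats; 70 g, balanced near its origin. Origin on the long axis, 80 mm from the butt, 25 mm short of the handle's blade end; x axis runs from handle to blade. At first lies on the bench (axis 11 mm up); may be absent
- awl: carving awl with a round pointed blade 6 mm thick, 170 mm long overall; octagonal wooden handle 105 mm long, 22 mm across flats; 70 g, balanced near its origin. Origin on the long axis, 80 mm from the butt, 25 mm short of the handle's blade end; x axis runs from handle to blade. At first lies on the bench (axis 11 mm up); may be absent
- knife: slim carving tool with a slanted-end blade 11 mm wide, 172 mm long overall; octagonal wooden handle 105 mm long, 22 mm across flats; 70 g, balanced near its origin. Origin on the long axis, 80 mm from the butt, 25 mm short of the handle's blade end; x axis runs from handle to blade. At first lies on the bench (axis 11 mm up); may be absent
- holder: fixed plywood tool holder with a row of six open-topped pockets, 54 x 281 mm and 75 mm high; origin at the centre of its underside, z up, y along the row; walls and dividers 5 mm thick, floor 5 mm thick, each pocket 44 mm along x and 41 mm along y
- pocket0 (a point): centre of the mouth of pocket 0 of the holder (75 mm above the bench); pocket floor 70 mm below
- pocket1 (a point): centre of the mouth of pocket 1 of the holder (75 mm above the bench); pocket floor 70 mm below
- pocket2 (a point): centre of the mouth of pocket 2 of the holder (75 mm above the bench); pocket floor 70 mm below
- pocket3 (a point): centre of the mouth of pocket 3 of the holder (75 mm above the bench); pocket floor 70 mm below
- pocket4 (a point): centre of the mouth of pocket 4 of the holder (75 mm above the bench); pocket floor 70 mm below
- pocket5 (a point): centre of the mouth of pocket 5 of the holder (75 mm above the bench); pocket floor 70 mm below
- dial (a joint): angle of the power strop's speed dial, rad, grows clockwise seen from above, 0 to 6.28; the pointer is the white line on one end of its grip; at 0 it points along -x of the strop's frame (towards the robot) and the standby mark is at 1.047 rad (60 degrees clockwise from there)
- dial_grip (a point): point on the dial's vertical axis at the height to grip; turns with the dial. The dial is a black disc of 48 mm diameter with a raised bar grip on it, 46 mm long, 14 mm thick, 32 mm high, whose top is 7 mm above this point; the bar lies along this point's x axis and the pointer line is at its -x end
- strop: fixed power strop (grey machine, leather wheel, low console 150 x 160 mm and 55 mm high with the dial at its centre); origin under the console's centre at bench level, x axis pointing to the motor, whose housing begins 85 mm from the dial's axis and rises 180 mm
- standby_mark (a point): the standby mark on the dial's scale: the one long thick tick, with a brass stud at its outer end; point on the tick, 50 mm from the dial's axis
- tape: tape measure, white, 62 x 30 x 60 mm; a bystander to be left where it is; origin at the centre of its underside
- stone: sharpening stone, 150 x 50 x 25 mm; a bystander to be left where it is; origin at the centre of its underside
- wrench: steel wrench lying flat, 190 mm long; a bystander to be left where it is; origin at the centre of its underside
- tin: round tin, 60 mm diameter, 50 mm high; a bystander to be left where it is; origin at the centre of its underside
- offcut: dark wood offcut, 80 x 45 x 20 mm; a bystander to be left where it is; origin at the centre of its underside
Mind the look-alikes: they are no part of the job. Leave any green or orange look-alike of the gouge alone.

How it is judged:
By the outcome, as a careful person would: the job done as asked, in the order asked, and still so for the second after the job is handed in, with the robot touching nothing.
Of chisel, gouge, skew, veiner, awl, knife only 4 to 6 are there at a start; the rules pass over those that are not, and their reading is None.
At some moment in a run one of chisel, gouge, skew, veiner, awl, knife may be knocked a few centimetres aside while the robot is not near it.
Once in a run the grip may slacken for a moment while it holds something.
It also fails if it takes over 210 s, if anything falls off the work surface, if the arm or the gripper's body presses on something with over 40 N, if the wrist force passes 120 N, or if a joint passes its speed limit or range.

## Working session

There is one attempt and no reset: what is moved stays moved. The work goes in short steps, Python scripts to look and compute and a shell command to move; the robot and the scene stay as the last step left them, time stands still between calls to the robot, and variables do not carry over. Pictures are saved under pics/ and viewed, at most 14 in all, crops included, and the job is handed in when it is done.

```bash
mkdir -p pics; cat > look.py <<'E'
import cv2,numpy as np,sys
from plant import eyes,monitor
def snap(n,f):
    a=eyes.read_camera(n); cv2.imwrite(f'pics/{f}.png',a[:,:,::-1]); return a
def ray(n,u,v,z):
    p=eyes.camera_params(n);K,R,t=map(np.array,(p['K'],p['R'],p['t']))
    d=R.T@np.linalg.inv(K)@np.array([u,v,1.]);c=-R.T@t
    return c+d*(z-c[2])/d[2]
def proj(n,X):
    p=eyes.camera_params(n);q=np.array(p['K'])@(np.array(p['R'])@X+p['t']);return q[:2]/q[2]
E
python3 - <<'E'
from look import *
for n in('top','scene'):
    snap(n,n+'0'); p=eyes.camera_params(n);print(n,np.round(p['K'],1).tolist(),np.round(p['R'],3).tolist(),np.round(p['t'],3))
s=monitor.get_state();print(s)
E
```

```text
top [[403.5, 0.0, 322.5], [0.0, 403.5, 197.2], [0.0, 0.0, 1.0]] [[-0.017, -1.0, 0.003], [-0.997, 0.017, -0.072], [0.072, -0.004, -0.997]] [-0.003  0.488  1.05 ]
scene [[437.7, 0.0, 313.1], [0.0, 437.7, 195.3], [0.0, 0.0, 1.0]] [[0.266, 0.964, 0.012], [0.799, -0.213, -0.562], [-0.539, 0.159, -0.827]] [-0.114 -0.331  1.572]
{'time': 0.1, 'qpos': array([-1.29200964e+00,  2.87124308e-01,  1.57804768e+00,  5.64985022e-08,
        1.27864058e+00, -1.50018552e-01]), 'dq': array([ 0.00149754, -0.00100727, -0.00272437, -0.00089923,  0.00110089,
       -0.00054163]), 'joint_efforts': array([ 5.75777594e-04, -4.07299554e+01, -2.93697149e+01, -1.33790099e-04,
        3.43290252e-03,  1.47128935e-05]), 'eef_pos': array([ 0.28051167, -0.61332714,  0.24904473]), 'tcp_rot': array([ 9.77103070e-01,  2.12763623e-01, -7.13872002e-05, -1.10765905e-03]), 'contact_force': array([-0.62206465, -0.28869746,  0.86597836]), 'wrist_torque': array([ 0.0037557 , -0.00224046,  0.0136046 ]), 'finger_force': 0.0, 'opening': 1.0032589293835792}
```

View pics/top0.png

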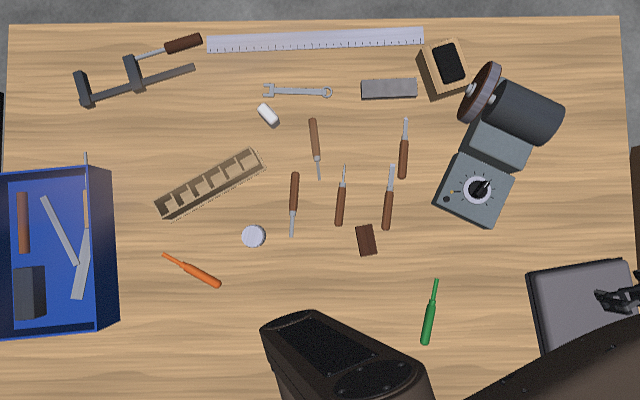

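View pics/scene0.png

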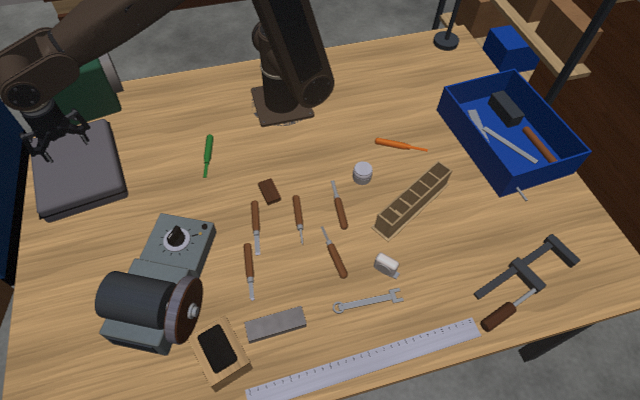

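The top view shows five wooden-handled tools at (315,140), (294,190), (341,200), (388,200) and (403,155). The orange (195,270) and green (430,315) ones are the look-alikes. The brown items in the blue tray (22,222) and on the clamp (183,43) are not carving tools on the bench. The holder is at (210,184) and the dial at (477,190).

```bash
cat > meas.py <<'E'
from look import *
def tools(a,z=0.011):
    h=cv2.cvtColor(np.ascontiguousarray(a),cv2.COLOR_RGB2HSV).astype(int)
    m=((h[...,0]<14)|(h[...,0]>172))&(h[...,1]>95)&(h[...,2]>45)&(h[...,2]<150)
    m=m.astype(np.uint8)*255
    m[:, :130]=0; m[:70]=0; m[330:]=0
    m=cv2.morphologyEx(m,cv2.MORPH_OPEN,np.ones((3,3),np.uint8))
    out=[]
    for c in cv2.findContours(m,cv2.RETR_EXTERNAL,cv2.CHAIN_APPROX_NONE)[0]:
        if cv2.contourArea(c)<80: continue
        f=np.zeros_like(m);cv2.drawContours(f,[c],-1,1,-1)
        v,u=np.nonzero(f)
        P=np.array([ray('top',x,y,z)[:2] for x,y in zip(u,v)])
        ce=P.mean(0);w,V=np.linalg.eigh(np.cov((P-ce).T));d=V[:,1];s=(P-ce)@d
        out.append(dict(px=(u.mean().round(),v.mean().round()),c=ce,d=d,L=np.ptp(s),W=np.ptp((P-ce)@V[:,0]),sat=h[v,u].mean(0).round(),mid=ce+d*(s.max()+s.min())/2))
    return out
E
python3 - <<'E'
from meas import *
a=cv2.imread('pics/top0.png')[:,:,::-1]
for t in tools(a): print(t['px'],t['mid'].round(3),t['d'].round(3),round(t['L'],3),round(t['W'],3),t['sat'])
b=a[:,:,::-1]
c1=cv2.resize(b[145:235,430:520],None,fx=6,fy=6,interpolation=cv2.INTER_CUBIC)[:, :540]
c2=cv2.resize(b[110:245,280:415],None,fx=4,fy=4,interpolation=cv2.INTER_CUBIC)
cv2.imwrite('pics/dial0.png',c1);cv2.imwrite('pics/tools0.png',c2)
c3=cv2.resize(b[140:225,145:275],None,fx=5,fy=5,interpolation=cv2.INTER_CUBIC);cv2.imwrite('pics/hold0.png',c3)
E
```

```text
(np.float64(366.0), np.float64(240.0)) [ 0.373 -0.125] [-0.986 -0.169] 0.078 0.045 [  9. 118.  87.]
(np.float64(387.0), np.float64(210.0)) [ 0.451 -0.183] [-0.991  0.133] 0.103 0.022 [ 11. 130. 110.]
(np.float64(340.0), np.float64(206.0)) [ 0.464 -0.058] [-0.991  0.136] 0.103 0.022 [ 11. 129. 112.]
(np.float64(294.0), np.float64(191.0)) [0.507 0.064] [-0.996  0.084] 0.1 0.022 [ 11. 129. 111.]
(np.float64(403.0), np.float64(159.0)) [ 0.587 -0.229] [-0.995  0.104] 0.104 0.022 [ 11. 129. 111.]
(np.float64(313.0), np.float64(133.0)) [0.655 0.009] [-0.998 -0.064] 0.096 0.02 [ 12. 109. 130.]
```

View pics/dial0.png

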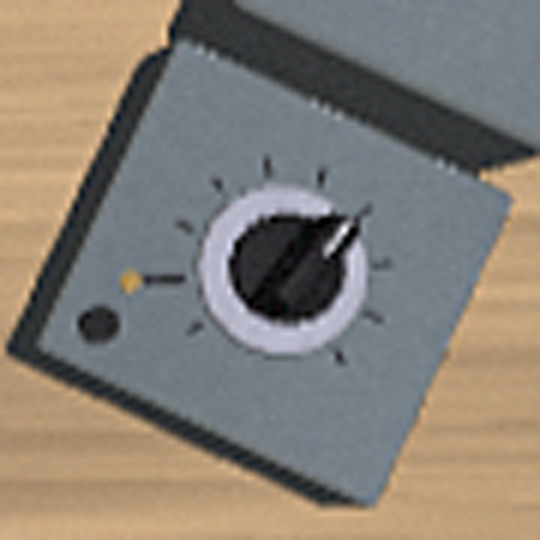

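View pics/tools0.png

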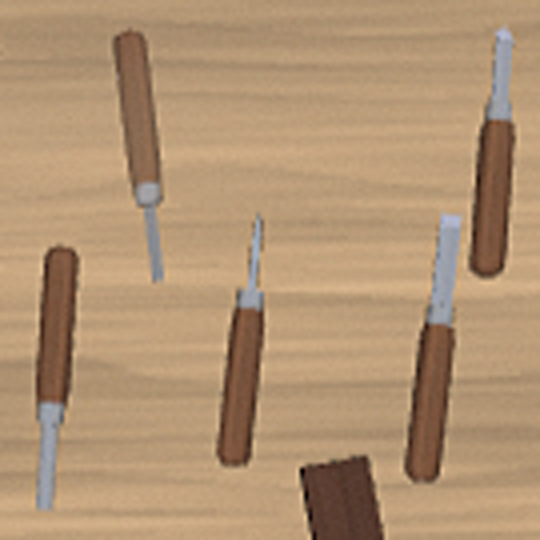

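View pics/hold0.png

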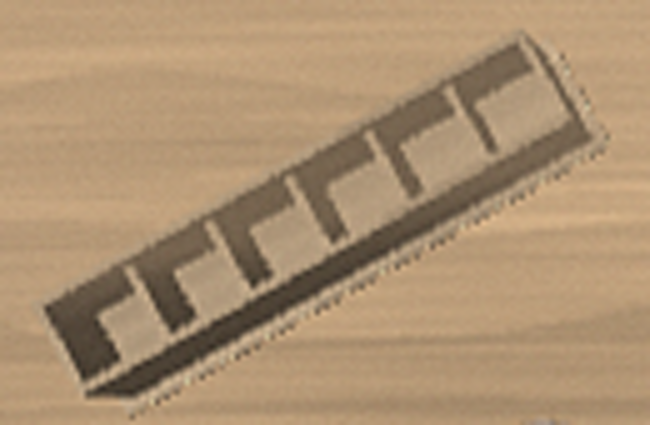

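The dial crop shows its centre at about crop (284,268). The pointer's white line is on the upper-right end at (340,235), and the standby mark with its stud is to the left at (130–185,280). The tools crop shows five handles, and the upper-left one is a lighter brown, so I'll check it in the scene view. The holder crop shows six empty pockets, running from (45,305) to (590,140).

```bash
python3 - <<'E'
from look import *
b=cv2.imread('pics/scene0.png')
c1=cv2.resize(b[210:265,145:215],None,fx=7,fy=7,interpolation=cv2.INTER_CUBIC)
c2=cv2.resize(b[175:285,315:370],None,fx=5,fy=5,interpolation=cv2.INTER_CUBIC)
o=np.zeros((560,780,3),np.uint8);o[:c1.shape[0],:490]=c1;o[:550,495:770]=c2;cv2.imwrite('pics/sc.png',o)
for n in('top','scene'):
    p=eyes.camera_params(n);print(-np.array(p['R']).T@p['t'])
# dial from top
C=lambda x,y:(x/6+430-.4,y/6+145-.4)
for z in(.055,.06):
  print(z,ray('top',*C(284,268),z).round(4),'stud',ray('top',*C(131,281),.055).round(4),'tick',ray('top',*C(165,280),.055).round(4))
for z in(.09,.1): print('bar ends',z,ray('top',*C(352,213),z).round(4),ray('top',*C(262,303),z).round(4))
H=lambda x,y:(x/5+145-.4,y/5+140-.4)
for q in[(45,307),(522,33),(592,138),(88,393)]: print('hold',ray('top',*H(*q),.075).round(4))
E
```

```text
[ 0.4112844  -0.00734349  1.0825015 ]
[ 1.14186525 -0.21178575  1.11543114]
0.055 [ 0.4986 -0.4073  0.055 ] stud [ 0.4942 -0.3418  0.055 ] tick [ 0.4943 -0.3563  0.055 ]
0.06 [ 0.4982 -0.4054  0.06  ] stud [ 0.4942 -0.3418  0.055 ] tick [ 0.4943 -0.3563  0.055 ]
bar ends 0.09 [ 0.5179 -0.4228  0.09  ] [ 0.4813 -0.384   0.09  ]
bar ends 0.1 [ 0.5169 -0.4186  0.1   ] [ 0.4806 -0.3802  0.1   ]
hold [0.4813 0.4104 0.075 ]
hold [0.6158 0.1716 0.075 ]
hold [0.5618 0.1366 0.075 ]
hold [0.438  0.3884 0.075 ]
```

View pics/sc.png

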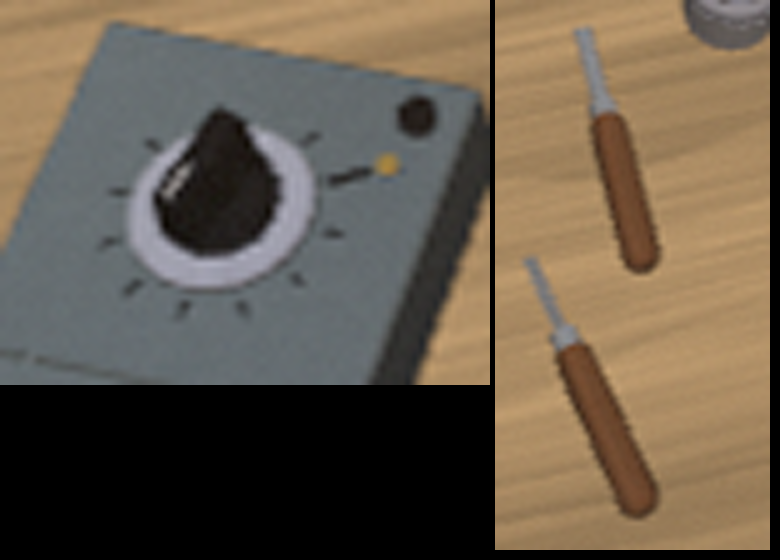

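The scene crop shows that the fifth tool is the same wood, so all five handles are genuine. The dial's pointer, at (175,185) in the crop, is opposite the mark. The axis is at about (0.498,-0.4065), the pointer at -46.7° and the mark at 93.4° in world, so the dial needs about 140° counter-clockwise (200° to 60°).

```bash
cat > plan.py <<'E'
from look import *
from scipy.spatial.transform import Rotation as Ro
def down(th):
    th=np.radians(th);x=np.array([np.cos(th),np.sin(th),0]);z=np.array([0,0,-1.]);return np.c_[x,np.cross(z,x),z]
def tilt(phi,up=90,flip=1):  # tool z raised 'up' deg from down toward azimuth phi; blade along flip*x
    p,u=np.radians(phi),np.radians(up);r=np.array([np.cos(p),np.sin(p),0]);k=np.array([0,0,1.])
    z=r*np.sin(u)-k*np.cos(u);x=flip*(r*np.cos(u)+k*np.sin(u));return np.c_[x,np.cross(z,x),z]
def go(*wps,p0=None,R0=None):
    s=monitor.get_state();p0=s['eef_pos'] if p0 is None else p0
    R0=Ro.from_quat(s['tcp_rot']).as_matrix() if R0 is None else R0
    for p,R in wps:
        d=R0.T@(np.array(p)-p0);w=Ro.from_matrix(R0.T@R).as_rotvec()
        print((d/.4).round(4).tolist(),(w/np.pi).round(4).tolist(),'rows',round(max(np.linalg.norm(d)/.0625,np.degrees(np.linalg.norm(w))/10.7),1))
def st():
    s=monitor.get_state();print('t',round(s['time'],2),'p',s['eef_pos'].round(4),'q',np.degrees(s['qpos']).round(1),'F',s['contact_force'].round(1),'open',round(s['opening'],3),'ff',round(s['finger_force'],1))
E
python3 - <<'E'
from plan import *
R=down(-46.7)
go(((.498,-.4065,.2),R),((.498,-.4065,.088),R))
E
```

```text
[0.7094, -0.2439, 0.1234] [-0.0007, 0.0003, 0.3959] rows 6.7
[0.7093, -0.2433, 0.4034] [-0.0007, 0.0003, 0.3959] rows 6.7
```

```bash
python3 -m handwheel '[[0.709,-0.244,0.123,0,0,0.396,0.4],[0.709,-0.244,0.123,0,0,0.396,0.4],[0.709,-0.244,0.123,0,0,0.396,0.4],[0.709,-0.244,0.123,0,0,0.396,0.4],[0.709,-0.244,0.123,0,0,0.396,0.4],[0.709,-0.244,0.123,0,0,0.396,0.4],[0.709,-0.244,0.123,0,0,0.396,0.4],[0.709,-0.244,0.123,0,0,0.396,0.4],[0.709,-0.244,0.26,0,0,0.396,0.4],[0.709,-0.244,0.35,0,0,0.396,0.4],[0.709,-0.244,0.40,0,0,0.396,0.4],[0.709,-0.244,0.40,0,0,0.396,0.4]]' 40; python3 -c "
from plan import *
st();snap('top','d1');snap('scene','d1s')
a=cv2.imread('pics/d1.png');b=cv2.imread('pics/d1s.png')
cv2.imwrite('pics/d1c.png',np.hstack([cv2.resize(a[130:250,420:540],(390,390)),cv2.resize(b[190:290,130:230],(390,390))]))"
```

```text
time: 1.6
eef_pos: [0.4972, -0.4066, 0.0886]
tcp_rot: [0.918, -0.396, -0.002, -0.001]
contact_force: [0.5, -0.7, -0.2]
opening: 0.701
finger_force: 0.0
t 1.6 p [ 0.4972 -0.4066  0.0886] q [-48.3  22.3 101.    0.   56.9  88.4] F [ 0.5 -0.7 -0.2] open 0.701 ff 0.0
```

View pics/d1c.png

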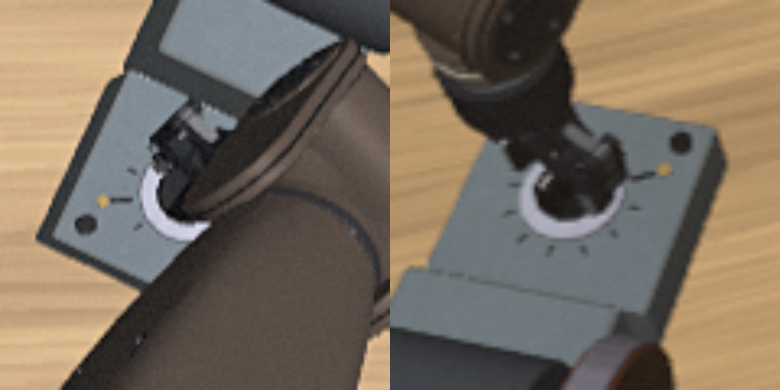

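Both views show the fingers straddling the dial bar inside the white ring, with no contact force. Now I'll close the gripper.

```bash
python3 -m handwheel '[[0,0,0,0,0,0,-1],[0,0,0,0,0,0,-1],[0,0,0,0,0,0,-1],[0,0,0,0,0,0,-1],[0,0,0,0,0,0,-1],[0,0,0,0,0,0,-1]]' 40
```

```text
time: 2.45
eef_pos: [0.4981, -0.4079, 0.0917]
tcp_rot: [0.918, -0.396, 0.0, 0.001]
contact_force: [-3.0, 0.6, 4.8]
opening: 0.161
finger_force: 42.1
```

```bash
python3 -m handwheel '[[0,0,-0.006,0,0,-0.05,-1],[0,0,-0.006,0,0,-0.1,-1],[0,0,-0.006,0,0,-0.15,-1],[0,0,-0.006,0,0,-0.2,-1],[0,0,-0.006,0,0,-0.25,-1],[0,0,-0.006,0,0,-0.3,-1],[0,0,-0.006,0,0,-0.35,-1],[0,0,-0.006,0,0,-0.389,-1],[0,0,-0.006,0,0,-0.389,-1]]' 40
python3 -m handwheel '[[0,0,0,0,0,-0.05,-1],[0,0,0,0,0,-0.1,-1],[0,0,0,0,0,-0.15,-1],[0,0,0,0,0,-0.2,-1],[0,0,0,0,0,-0.25,-1],[0,0,0,0,0,-0.3,-1],[0,0,0,0,0,-0.35,-1],[0,0,0,0,0,-0.389,-1],[0,0,0,0,0,-0.389,-1],[0,0,0,0,0,-0.389,-1]]'
python3 -c "
from plan import *
st()"
```

```text
time: 3.58
eef_pos: [0.4985, -0.4056, 0.0918]
tcp_rot: [0.98, 0.201, 0.001, -0.001]
contact_force: [2.9, 4.9, -1.2]
opening: 0.153
finger_force: 41.1
time: 4.82
eef_pos: [0.4965, -0.4044, 0.0917]
tcp_rot: [0.687, 0.727, 0.001, -0.004]
contact_force: [-3.7, 7.9, 4.2]
opening: 0.156
finger_force: 41.8
t 4.83 p [ 0.4965 -0.4044  0.0917] q [-4.820e+01  2.190e+01  1.011e+02  1.000e-01  5.750e+01 -5.150e+01] F [-3.7  7.9  4.2] open 0.156 ff 41.8
```

```bash
python3 -m handwheel '[[0,0,0,0,0,0,0.3],[0,0,0,0,0,0,0.3],[0,0,0,0,0,0,0.3],[0,0,0,0,0,0,0.3],[0,0,-0.15,0,0,0,0.3],[0,0,-0.3,0,0,0,0.3],[0,0,-0.45,0,0,0,0.3],[0.15,0,-0.45,0,0,0,0.3],[0.3,0,-0.45,0,0,0,0.3],[0.45,0,-0.45,0,0,0,0.3],[0.6,0,-0.45,0,0,0,0.3],[0.6,0,-0.45,0,0,0,0.3]]'; python3 - <<'E'
from plan import *
st();a=snap('top','d2');b=snap('scene','d2s')
c=cv2.resize(a[145:235,430:520],None,fx=6,fy=6,interpolation=cv2.INTER_CUBIC)[:,:,::-1]
cv2.imwrite('pics/d2c.png',c)
g=c.astype(int).sum(2)
# dark bar/disc centre and bright line
E
```

```text
time: 6.32
eef_pos: [0.4838, -0.1642, 0.273]
tcp_rot: [0.685, 0.729, 0.0, 0.0]
contact_force: [-0.1, -1.0, -0.8]
opening: 0.652
finger_force: 0.0
t 6.33 p [ 0.4838 -0.1642  0.273 ] q [-30.2  -5.7 111.7   0.   73.9 -33.8] F [-0.1 -1.  -0.8] open 0.652 ff 0.0
```

View pics/d2c.png

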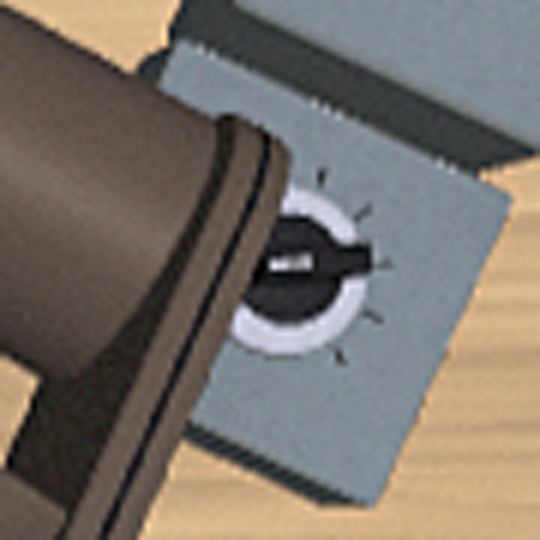

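The pointer now faces left towards the mark, but the arm covers the scale. I'll move over to the tool at (294,191), clear of the dial, and measure again.

```bash
python3 - <<'E'
from plan import *
R=down(175.2);go(((.469,.067,.25),R),((.469,.067,.15),R),((.469,.067,.023),R))
E
```

```text
[0.587, -0.0033, 0.0572] [-0.0001, 0.0005, -0.4545] rows 7.6
[0.5873, -0.0035, 0.3072] [-0.0001, 0.0005, -0.4545] rows 7.6
[0.5877, -0.0038, 0.6247] [-0.0001, 0.0005, -0.4545] rows 7.6
```

```bash
python3 -m handwheel '[[0.587,-0.003,0.057,0,0,-0.454,0.3],[0.587,-0.003,0.057,0,0,-0.454,0.3],[0.587,-0.003,0.057,0,0,-0.454,0.3],[0.587,-0.003,0.057,0,0,-0.454,0.3],[0.587,-0.003,0.057,0,0,-0.454,0.3],[0.587,-0.003,0.057,0,0,-0.454,0.3],[0.587,-0.003,0.057,0,0,-0.454,0.3],[0.587,-0.003,0.057,0,0,-0.454,0.3],[0.587,-0.003,0.057,0,0,-0.454,0.3]]' 60; python3 - <<'E'
from plan import *
from meas import tools
st();a=snap('top','d3')
c=cv2.resize(a[145:235,430:520],None,fx=6,fy=6,interpolation=cv2.INTER_CUBIC)[:,:,::-1]
cv2.imwrite('pics/d3c.png',c)
for t in tools(a): print(t['px'],t['mid'].round(3),t['d'].round(3),round(t['L'],3))
E
```

```text
time: 7.55
eef_pos: [0.47, 0.0655, 0.25]
tcp_rot: [0.045, 0.999, -0.0, 0.0]
contact_force: [0.4, -0.1, -0.4]
opening: 0.647
finger_force: 0.0
t 7.55 p [0.47   0.0655 0.25  ] q [ -4.3  -9.7 117.7  -0.   72.  -89.2] F [ 0.4 -0.1 -0.4] open 0.647 ff 0.0
(np.float64(366.0), np.float64(240.0)) [ 0.373 -0.125] [-0.985 -0.171] 0.078
(np.float64(387.0), np.float64(210.0)) [ 0.451 -0.183] [-0.991  0.137] 0.103
(np.float64(340.0), np.float64(206.0)) [ 0.464 -0.057] [-0.991  0.136] 0.103
(np.float64(403.0), np.float64(159.0)) [ 0.587 -0.229] [-0.993  0.115] 0.104
```

View pics/d3c.png

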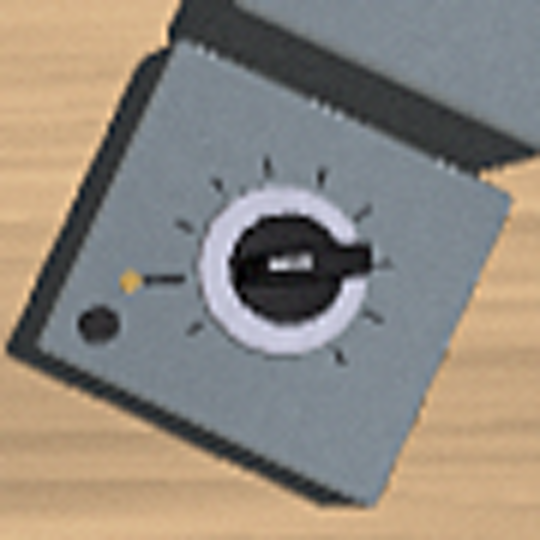

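The pointer line, about (235,272) to (372,257), now lines up with the standby tick and stud at (185,278) to (131,281), to within a couple of degrees. The dial is done, so I'll pick up the first tool.

```bash
python3 - <<'E'
import cv2,numpy as np
c=cv2.imread('pics/d3c.png').astype(int).min(2);m=np.zeros(c.shape,bool);m[240:290,250:318]=1
v,u=np.nonzero(m&(c>110));w,V=np.linalg.eigh(np.cov(np.c_[u,v].T));print(u.mean(),v.mean(),np.degrees(np.arctan2(V[1,1],V[0,1])))
E
python3 -m handwheel '[[0.002,0.004,0.15,0,0,0,0.3],[0.002,0.004,0.3,0,0,0,0.3],[0.002,0.004,0.42,0,0,0,0.3],[0.002,0.004,0.5,0,0,0,0.3],[0.002,0.004,0.55,0,0,0,0.3],[0.002,0.004,0.562,0,0,0,0.3],[0.002,0.004,0.562,0,0,0,-1],[0.002,0.004,0.562,0,0,0,-1],[0.002,0.004,0.562,0,0,0,-1],[0.002,0.004,0.562,0,0,0,-1],[0.002,0.004,0.562,0,0,0,-1],[0.002,0.004,0.562,0,0,0,-1]]' 60; python3 -c "
from plan import *
st()
s=monitor.get_state()['eef_pos']
for u,z in((90,.25),(90,.22),(80,.22)):
  R=tilt(27.8,u,1);go(((s[0],s[1],.25),R))
"
```

```text
290.99771167048056 263.31807780320366 174.7058699992503
time: 9.1
eef_pos: [0.4698, 0.0683, 0.0265]
tcp_rot: [0.043, 0.999, -0.0, 0.001]
contact_force: [-0.0, -0.1, 6.0]
opening: 0.233
finger_force: 59.6
t 9.1 p [0.4698 0.0683 0.0265] q [ -4.    9.6 125.5  -0.   44.7 -89. ] F [-0.  -0.1  6. ] open 0.233 ff 59.6
[-0.0015, -0.0001, -0.5587] [-0.6032, 0.1777, 0.6048] rows 14.7
[-0.0015, -0.0001, -0.5587] [-0.6032, 0.1777, 0.6048] rows 14.7
[-0.0015, -0.0001, -0.5587] [-0.5434, 0.1602, 0.6492] rows 14.5
```

The pointer angle matches the mark to within 0.5°, and the first tool is gripped. I'll lift it and turn it to the holder's azimuth.

```bash
python3 -m handwheel '[[0,0,-0.15,0,0,0,-1],[0,0,-0.3,0,0,0,-1],[0,0,-0.45,0,0,0.05,-1],[0,0,-0.6,0,0,0.1,-1],[0,0,-0.65,0,0,0.15,-1],[0,0,-0.65,0,0,0.2,-1],[0,0,-0.65,0,0,0.25,-1],[0,0,-0.65,0,0,0.3,-1],[0,0,-0.65,0,0,0.35,-1],[0,0,-0.65,0,0,0.4,-1],[0,0,-0.65,0,0,0.45,-1],[0,0,-0.65,0,0,0.5,-1]]' 60; python3 -c "
from plan import *
st()
R=down(27.8);go(((.42,.2,.29),R))
p=np.array([.42,.2,.29])
for u in(45,90):go(((.42,.2,.29),tilt(27.8,u)),p0=p,R0=R)
"
```

```text
time: 10.6
eef_pos: [0.4681, 0.0686, 0.2844]
tcp_rot: [0.739, 0.674, -0.0, -0.0]
contact_force: [-0.5, 0.2, -1.1]
opening: 0.235
finger_force: 59.1
t 10.6 p [0.4681 0.0686 0.2844] q [ -4.  -11.4 115.6   0.   75.9   1.3] F [-0.5  0.2 -1.1] open 0.235 ff 59.1
[0.3162, -0.1498, -0.0137] [-0.0003, 0.0001, 0.3164] rows 5.3
[0.0, 0.0, 0.0] [-0.0, 0.25, -0.0] rows 4.2
[0.0, 0.0, 0.0] [0.0, 0.5, 0.0] rows 8.4
```

```bash
python3 -m handwheel '[[0.1,-0.05,-0.014,0,0,0.05,-1],[0.2,-0.1,-0.014,0,0,0.1,-1],[0.316,-0.15,-0.014,0,0,0.15,-1],[0.316,-0.15,-0.014,0,0,0.2,-1],[0.316,-0.15,-0.014,0,0,0.25,-1],[0.316,-0.15,-0.014,0,0,0.3,-1],[0.316,-0.15,-0.014,0,0,0.316,-1],[0.316,-0.15,-0.014,0,0,0.316,-1]]'
python3 -m handwheel '[[0,0,0,0,0.05,0,-1],[0,0,0,0,0.1,0,-1],[0,0,0,0,0.15,0,-1],[0,0,0,0,0.2,0,-1],[0,0,0,0,0.25,0,-1],[0,0,0,0,0.3,0,-1],[0,0,0,0,0.35,0,-1],[0,0,0,0,0.4,0,-1],[0,0,0,0,0.45,0,-1],[0,0,0,0,0.5,0,-1],[0,0,0,0,0.5,0,-1]]'
python3 -c "
from plan import *
st()
snap('top','c1');snap('scene','c1s')
a=cv2.imread('pics/c1.png');b=cv2.imread('pics/c1s.png')
cv2.imwrite('pics/c1c.png',np.hstack([cv2.resize(a[90:290,130:330],(400,400)),cv2.resize(b[90:290,240:440],(400,400))]))"
```

```text
time: 11.6
eef_pos: [0.4193, 0.1996, 0.2902]
tcp_rot: [0.97, 0.244, -0.0, -0.0]
contact_force: [0.2, 0.1, -0.2]
opening: 0.234
finger_force: 59.2
time: 12.98
eef_pos: [0.4971, 0.2403, 0.323]
tcp_rot: [0.739, 0.201, 0.618, -0.177]
contact_force: [-0.3, 1.0, -0.9]
opening: 0.234
finger_force: 59.6
t 12.97 p [0.4971 0.2403 0.323 ] q [  4.1 -25.4 142.3 118.5  30.6 -36.5] F [-0.3  1.  -0.9] open 0.234 ff 59.6
```

View pics/c1c.png

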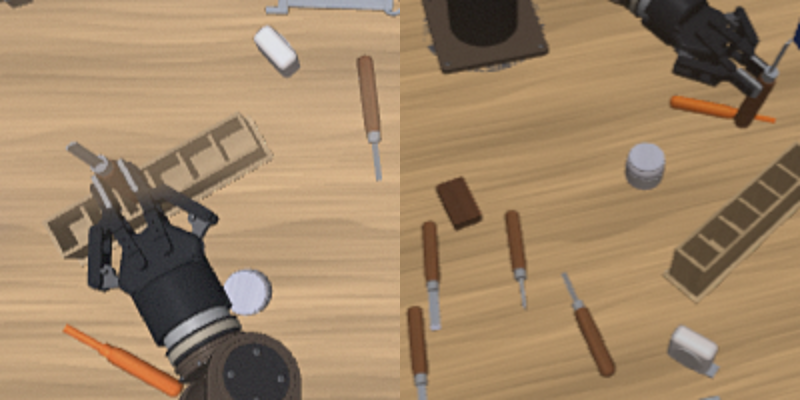

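The view shows the tool held at the blade end of its handle, over the holder, but the tilt is not complete because q3 is at its limit (142°). I'll fit a small kinematic model from the logged states to find which horizontal poses are reachable.

```bash
cat > kin.py <<'E'
import numpy as np
from scipy.optimize import least_squares
from scipy.spatial.transform import Rotation as Ro
D=[([-74.026,16.451,90.416,0,73.261,-8.595],[.28051,-.61333,.24904]),([-48.3,22.3,101,0,56.9,88.4],[.4972,-.4066,.0886]),([-30.2,-5.7,111.7,0,73.9,-33.8],[.4838,-.1642,.273]),
([-4.3,-9.7,117.7,0,72,-89.2],[.47,.0655,.25]),([-4,9.6,125.5,0,44.7,-89],[.4698,.0683,.0265]),([-4,-11.4,115.6,0,75.9,1.3],[.4681,.0686,.2844]),([4.1,-25.4,142.3,118.5,30.6,-36.5],[.4971,.2403,.323])]
Y=lambda a:Ro.from_euler('y',a);Z=lambda a:Ro.from_euler('z',a)
def fk(q,P,full=False):
    a,b,h,c,l1,l2,e=P
    R1=Z(q[0]);R2=R1*Y(q[1]);R3=R2*Y(q[2]);R4=R3*Z(q[3]);R5=R4*Y(q[4]);R6=R5*Z(q[5]+np.pi/2+SG)
    s=R1.apply([0,l1,h]);el=s+R2.apply([0,0,a]);w=el+R3.apply([e,0,b]);w2=w+R5.apply([0,l2,0]);p=w2+R5.apply([0,0,c])
    return (p,R6,el,w,w2) if full else p
SG=0
def fit():
    f=lambda P:np.concatenate([(fk(np.radians(q),P)-p)*1000 for q,p in D])
    r=least_squares(f,[.45,.4,.3,.2,.1,0,0]);return r.x,r.fun
E
python3 - <<'E'
from kin import *
import kin
P,f=fit();print(P.round(4),abs(f).max().round(2))
from plan import *
s=monitor.get_state();R=Ro.from_quat(s['tcp_rot']);print('tool z',R.as_matrix()[:,2].round(3))
p,R6,*_=fk(s['qpos'],P,True);print((R6.inv()*R).as_rotvec().round(3))
print((fk(np.radians(D[0][0]),P,True)[1].inv()*Ro.from_quat([.9771,.21276,0,-.001])).as_rotvec().round(3))
E
```

```text
[ 4.427e-01  5.727e-01  2.408e-01  2.300e-01  1.011e-01 -2.000e-04
  2.100e-02] 0.63
tool z [ 0.841  0.51  -0.18 ]
[0. 0. 0.]
[-0.  0.  0.]
```

```bash
cat >> kin.py <<'E'
LO=np.array([-2.77,-.9,.21,-1.53,.24,-2.84])+.03;HI=np.array([2.77,2.22,2.48,4.67,2.81,2.84])-.03
P=fit()[0]
def ik(p,R,seeds):
    Rt=Ro.from_matrix(R);out=[]
    for s in seeds:
        f=lambda q:np.r_[(fk(q,P)-p)*10,(fk(q,P,True)[1].inv()*Rt).as_rotvec()]
        r=least_squares(f,np.clip(s,LO+.01,HI-.01),bounds=(LO,HI))
        if r.cost<1e-6 and not any(np.allclose(r.x,o,atol=.02) for o in out): out.append(r.x)
    return out
C=np.array([.5242,.2768]);U=np.array([-.4645,.8856]);PK=[C+U*(i-2.5)*.046 for i in range(6)]
E
python3 - <<'E'
from kin import *
from plan import tilt
rng=np.random.default_rng(0);S=rng.uniform(LO,HI,(24,6))
for i in (0,3,5):
  for phi,up in((27.7,90),(27.7,75),(67.7,90),(-12,90),(207.7,90),(207.7,75)):
   for z in(.101,.22):
    R=tilt(phi,up,1);p=np.r_[PK[i],z]-R[:,2]*.0155
    for q in ik(p,R,S):
        pp,_,el,w,_=fk(q,P,True);print(i,phi,up,z,np.degrees(q).round(0),'w',w.round(2))
E
```

```text
0 27.7 90 0.101 [ -7.  23. 137. 144.  74. -79.] w [0.36 0.06 0.1 ]
0 27.7 90 0.22 [ -7.   2. 140. 139.  59. -66.] w [0.36 0.06 0.22]
0 27.7 75 0.101 [ -6.  12. 138. 137.  51. -70.] w [0.37 0.06 0.16]
0 27.7 75 0.22 [ -6.  -7. 139. 123.  39. -49.] w [0.37 0.06 0.28]
0 67.7 90 0.101 [-18.  31. 121.  94.  88. -63.] w [ 0.48 -0.05  0.1 ]
0 67.7 90 0.22 [-18.  16. 124.  93.  87. -49.] w [ 0.48 -0.05  0.22]
0 -12 90 0.101 [  19.   26.  132.  213.   71. -102.] w [0.34 0.23 0.1 ]
0 -12 90 0.22 [  19.    7.  135.  218.   58. -113.] w [0.34 0.23 0.22]
0 207.7 90 0.101 [  13.   61.   65.  -24.  142. -109.] w [0.79 0.29 0.1 ]
0 207.7 90 0.22 [  13.   52.   67.  -28.  148. -115.] w [0.79 0.29 0.22]
0 207.7 75 0.101 [  13.   55.   68.  -19.  130. -106.] w [0.79 0.29 0.16]
0 207.7 75 0.22 [  13.   47.   68.  -21.  137. -110.] w [0.79 0.29 0.28]
3 27.7 90 0.101 [ 15.  22. 139. 166.  72. -86.] w [0.3  0.18 0.1 ]
3 27.7 75 0.101 [ 15.  11. 140. 163.  47. -82.] w [0.3  0.19 0.16]
3 67.7 90 0.101 [ -4.  27. 129. 107.  83. -67.] w [0.42 0.07 0.1 ]
3 67.7 90 0.22 [ -4.   9. 132. 104.  79. -52.] w [0.42 0.
[... 533 characters left out ...]
.] w [0.25 0.26 0.22]
5 27.7 75 0.101 [ 30.  13. 138. 183.  45. -92.] w [0.26 0.27 0.16]
5 27.7 75 0.22 [ 30.  -7. 139. 185.  27. -94.] w [0.26 0.27 0.28]
5 67.7 90 0.101 [  7.  26. 131. 118.  79. -70.] w [0.38 0.15 0.1 ]
5 67.7 90 0.22 [  7.   7. 134. 114.  72. -55.] w [0.38 0.15 0.22]
5 -12 90 0.101 [  50.   31.  121.  245.   77. -115.] w [0.23 0.43 0.1 ]
5 -12 90 0.22 [  50.   16.  124.  248.   72. -127.] w [0.23 0.43 0.22]
5 207.7 90 0.101 [ 29.  61.  65.   2. 144. -89.] w [0.69 0.49 0.1 ]
5 207.7 90 0.22 [ 29.  52.  67.   2. 151. -88.] w [0.69 0.49 0.22]
5 207.7 75 0.101 [ 29.  55.  68.   1. 132. -89.] w [0.68 0.49 0.16]
5 207.7 75 0.22 [ 29.  47.  68.   2. 140. -88.] w [0.68 0.49 0.28]
```

The fitted model is accurate to under 1 mm. A tilt of about 80° at azimuth 52° is comfortably reachable and clears the tin, so I'll use it for every insertion, starting with pocket 5.

```bash
cat >> plan.py <<'E'
C=np.array([.5242,.2768]);U=np.array([-.4645,.8856]);PK=[C+U*(i-2.5)*.046 for i in range(6)]
PHI=52;UP=80
def ins(i,z,flip,off=.0155):
    R=tilt(PHI,UP,flip);r=np.array([np.cos(np.radians(PHI)),np.sin(np.radians(PHI)),0])
    return np.r_[PK[i],z]+.0106*r-R[:,2]*off,R
E
python3 - <<'E'
from plan import *
from kin import ik
st();print(ray('top',253,236,.05))
a,R=ins(5,.23,1);b,_=ins(5,.1,1)
for i in(5,1):
  for z in(.23,.1):
    for f in(1,-1): print(i,z,f,[np.degrees(q).round() for q in ik(*ins(i,z,f),[monitor.get_state()['qpos'],np.radians([0,10,130,105,80,120])])])
go((a,R));go((b,R),p0=a,R0=R);print(R.T@[0,0,-1])
E
```

```text
t 13.07 p [0.4968 0.2403 0.3206] q [  4.1 -25.3 142.4 118.   30.5 -36. ] F [ 0.3  0.4 -1.4] open 0.235 ff 59.6
[0.38934807 0.16684586 0.05      ]
5 0.23 1 [array([ 16.,  -4., 138., 126.,  46., -53.])]
5 0.23 -1 [array([ 16.,  -4., 138., 126.,  46., 127.])]
5 0.1 1 [array([ 16.,  17., 136., 137.,  59., -72.])]
5 0.1 -1 [array([ 16.,  17., 136., 137.,  59., 108.])]
1 0.23 1 [array([ -9.,   0., 133., 103.,  63., -44.])]
1 0.23 -1 [array([ -9.,   0., 133., 103.,  63., 136.])]
1 0.1 1 [array([ -9.,  20., 132., 111.,  68., -63.])]
1 0.1 -1 [array([ -9.,  20., 132., 111.,  68., 117.])]
[-0.2013, -0.3221, 0.1503] [0.1137, 0.001, -0.0256] rows 2.6
[-0.3201, -0.0, 0.0564] [0.0, 0.0, 0.0] rows 2.1
[-9.84807753e-01 -1.38777878e-17  1.73648178e-01]
```

```bash
python3 -m handwheel '[[-0.1,-0.16,0.075,0.057,0,-0.013,-1],[-0.2,-0.32,0.15,0.114,0.001,-0.026,-1],[-0.2,-0.32,0.15,0.114,0.001,-0.026,-1],[-0.2,-0.32,0.15,0.114,0.001,-0.026,-1],[-0.2,-0.32,0.15,0.114,0.001,-0.026,-1],[-0.2,-0.32,0.15,0.114,0.001,-0.026,-1]]'; python3 - <<'E'
from plan import *
st();a,R=ins(5,.23,1);go((a,R))
E
```

```text
time: 13.82
eef_pos: [0.4692, 0.374, 0.2371]
tcp_rot: [0.686, 0.337, 0.58, -0.281]
contact_force: [0.3, -0.2, -0.6]
opening: 0.238
finger_force: 59.6
t 13.82 p [0.4692 0.374  0.2371] q [ 15.3  -4.5 137.6 125.2  46.1 -53. ] F [ 0.3 -0.2 -0.6] open 0.238 ff 59.6
[-0.0108, -0.0041, 0.0019] [-0.0001, -0.0014, 0.0017] rows 0.1
```

```bash
python3 -m handwheel '[[-0.06,-0.004,0.012,0,0,0,-1],[-0.12,-0.004,0.022,0,0,0,-1],[-0.18,-0.004,0.033,0,0,0,-1],[-0.24,-0.004,0.044,0,0,0,-1],[-0.28,-0.004,0.051,0,0,0,-1],[-0.31,-0.004,0.057,0,0,0,-1],[-0.33,-0.004,0.06,0,0,0,-1],[-0.33,-0.004,0.06,0,0,0,-1]]'; python3 - <<'E'
from plan import *
st();a,R=ins(5,.1,1);go((a,R))
snap('scene','i1s');snap('top','i1')
a=cv2.imread('pics/i1.png');b=cv2.imread('pics/i1s.png')
cv2.imwrite('pics/i1c.png',np.hstack([cv2.resize(a[110:260,130:280],(400,400)),cv2.resize(b[120:270,340:490],(400,400))]))
E
```

```text
time: 14.82
eef_pos: [0.4688, 0.3756, 0.1015]
tcp_rot: [0.687, 0.337, 0.579, -0.281]
contact_force: [-0.1, 0.4, -0.7]
opening: 0.231
finger_force: 59.6
t 14.82 p [0.4688 0.3756 0.1015] q [ 15.6  17.6 136.  137.3  59.6 -72.4] F [-0.1  0.4 -0.7] open 0.231 ff 59.6
[0.0025, -0.0007, -0.0032] [-0.0002, -0.0009, 0.0012] rows 0.0
```

View pics/i1c.png

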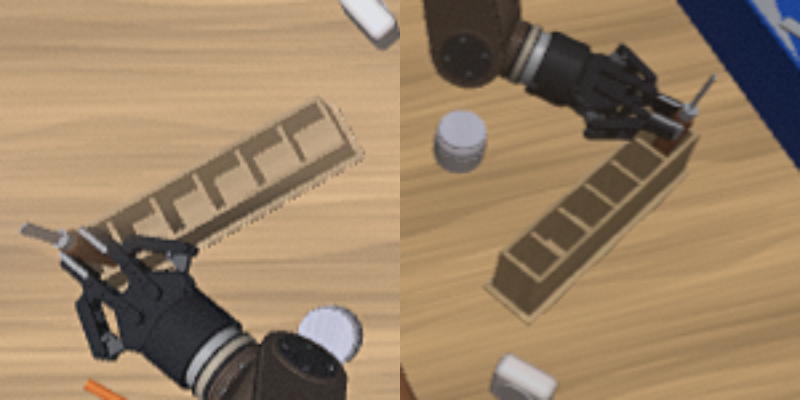

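The tool is inside the end pocket in both views and nothing is touching. I'll lower it a little until it meets the floor, release and back off.

```bash
python3 -m handwheel '[[-0.01,0,0.002,0,0,0,-1],[-0.015,0,0.003,0,0,0,-1],[-0.015,0,0.003,0,0,0,-1],[-0.015,0,0.003,0,0,0,-0.25],[-0.015,0,0.003,0,0,0,-0.25],[-0.015,0,0.003,0,0,0,-0.25],[-0.01,0,-0.05,0,0,0,-0.25],[0.0,0,-0.12,0,0,0,-0.25],[0.05,0,-0.2,0,0,0,-0.25],[0.15,0,-0.3,0,0,0,-0.25],[0.3,0,-0.3,0,0,0,0.3],[0.45,0,-0.3,0,0,0,0.3]]'; python3 - <<'E'
from plan import *
from meas import tools
st();a=snap('top','r1');snap('scene','r1s')
for t in tools(a): print(t['px'],t['mid'].round(3),t['d'].round(3),round(t['L'],3))
# next: (340,206): blade outward
R=down(-7.8);m=np.array([.464,-.058])+.038*np.array([.991,-.136])
go((np.r_[m,.25],R));print(m)
R2=tilt(PHI,UP)
E
```

```text
time: 16.42
eef_pos: [0.4482, 0.3201, 0.2803]
tcp_rot: [0.688, 0.339, 0.576, -0.283]
contact_force: [0.4, 1.1, 0.1]
opening: 0.648
finger_force: 0.0
t 16.43 p [0.4482 0.3201 0.2803] q [  7.1 -17.8 142.3 109.5  47.8 -38. ] F [0.4 1.1 0.1] open 0.648 ff 0.0
(np.float64(366.0), np.float64(240.0)) [ 0.374 -0.125] [-0.985 -0.171] 0.079
(np.float64(387.0), np.float64(210.0)) [ 0.451 -0.183] [-0.991  0.133] 0.103
(np.float64(340.0), np.float64(206.0)) [ 0.464 -0.057] [-0.991  0.132] 0.103
(np.float64(403.0), np.float64(159.0)) [ 0.587 -0.228] [-0.995  0.102] 0.104
[-0.2208, 0.6865, -0.6565] [-0.2312, -0.4065, 0.2794] rows 9.2
[ 0.501658 -0.063168]
```

```bash
python3 -m handwheel '[[-0.022,0.069,-0.066,-0.023,-0.041,0.028,0.3],[-0.044,0.137,-0.131,-0.046,-0.081,0.056,0.3],[-0.066,0.206,-0.197,-0.069,-0.122,0.084,0.3],[-0.088,0.275,-0.263,-0.092,-0.163,0.112,0.3],[-0.11,0.343,-0.328,-0.116,-0.203,0.14,0.3],[-0.132,0.412,-0.394,-0.139,-0.244,0.168,0.3],[-0.155,0.48,-0.46,-0.162,-0.285,0.196,0.3],[-0.177,0.549,-0.525,-0.185,-0.325,0.224,0.3],[-0.199,0.618,-0.591,-0.208,-0.366,0.251,0.3],[-0.221,0.686,-0.656,-0.231,-0.406,0.279,0.3],[-0.221,0.686,-0.656,-0.231,-0.406,0.279,0.3],[-0.221,0.686,-0.656,-0.231,-0.406,0.279,0.3]]'; python3 - <<'E'
from plan import *
from meas import tools
st();a=snap('top','p2')
cv2.imwrite('pics/p2h.png',np.hstack([cv2.resize(a[100:260,130:330,::-1],(400,320))]))
for t in tools(a): print(t['px'],t['mid'].round(3),t['d'].round(3),round(t['L'],3))
R=down(-7.8);go((np.r_[.5017,-.0632,.25],R),(np.r_[.5017,-.0632,.024],R))
E
```

```text
time: 18.02
eef_pos: [0.4983, -0.0633, 0.2377]
tcp_rot: [0.998, -0.068, -0.01, 0.002]
contact_force: [0.2, 0.7, -0.1]
opening: 0.653
finger_force: 0.0
t 18.02 p [ 0.4983 -0.0633  0.2377] q [-18.6  -4.5 114.3  -0.5  71.2  79.4] F [ 0.2  0.7 -0.1] open 0.653 ff 0.0
(np.float64(166.0), np.float64(205.0)) [0.474 0.404] [0.178 0.984] 0.044
(np.float64(388.0), np.float64(213.0)) [ 0.45  -0.185] [-0.98  0.2 ] 0.101
(np.float64(403.0), np.float64(159.0)) [ 0.587 -0.229] [-0.994  0.105] 0.104
(np.float64(312.0), np.float64(128.0)) [0.674 0.013] [-0.997 -0.074] 0.058
[0.0082, -0.0007, -0.0299] [0.0018, 0.0062, 0.0003] rows 0.2
[0.0191, -0.0039, 0.535] [0.0018, 0.0062, 0.0003] rows 3.4
```

View pics/p2h.png

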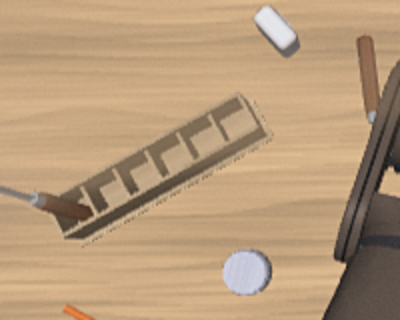

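The first tool stands in the end pocket, leaning slightly outward. Now the second one.

```bash
python3 -m handwheel '[[0.01,-0.001,0.14,0.002,0.006,0,0.3],[0.012,-0.002,0.28,0.002,0.006,0,0.3],[0.015,-0.003,0.40,0.002,0.006,0,0.3],[0.019,-0.004,0.48,0.002,0.006,0,0.3],[0.019,-0.004,0.52,0.002,0.006,0,0.3],[0.019,-0.004,0.53,0.002,0.006,0,0.3],[0.019,-0.004,0.53,0.002,0.006,0,-1],[0.019,-0.004,0.53,0.002,0.006,0,-1],[0.019,-0.004,0.53,0.002,0.006,0,-1],[0.019,-0.004,0.53,0.002,0.006,0,-1],[0.019,-0.004,0.53,0.002,0.006,0,-1],[0.019,-0.004,0.53,0.002,0.006,0,-1]]' 60; python3 - <<'E'
from plan import *
st();s=monitor.get_state()
R=Ro.from_quat(s['tcp_rot']).as_matrix();p=s['eef_pos']+[0,0,.27]
go((p,R));a,T=ins(4,.25,1);go((a,T),p0=p,R0=R)
E
```

```text
time: 19.58
eef_pos: [0.5039, -0.0646, 0.0284]
tcp_rot: [0.998, -0.068, 0.002, 0.001]
contact_force: [-1.3, 0.7, 6.4]
opening: 0.228
finger_force: 59.4
t 19.57 p [ 0.5039 -0.0646  0.0284] q [-18.8  13.1 121.   -0.   45.7  79.1] F [-1.3  0.7  6.4] open 0.228 ff 59.4
[0.0022, 0.0008, -0.675] [0.0, 0.0, 0.0] rows 4.3
[-0.1722, -0.9831, 0.1127] [0.2311, 0.3999, -0.274] rows 9.0
```

```bash
python3 -m handwheel '[[0,0,-0.15,0,0,0,-1],[0,0,-0.3,0,0,0,-1],[0,0,-0.45,0,0,0,-1],[0,0,-0.6,0,0,0,-1],[0,0,-0.675,0,0,0,-1],[0,0,-0.675,0,0,0,-1]]'; python3 - <<'E'
from plan import *
st();a,T=ins(4,.25,1,.017);go((a,T))
E
```

```text
time: 20.32
eef_pos: [0.5036, -0.0644, 0.2999]
tcp_rot: [0.998, -0.068, 0.004, 0.001]
contact_force: [0.4, -0.5, -2.2]
opening: 0.235
finger_force: 59.1
t 20.32 p [ 0.5036 -0.0644  0.2999] q [-18.7  -7.4 110.5  -0.   76.5  79.1] F [ 0.4 -0.5 -2.2] open 0.235 ff 59.1
[-0.1736, -0.9795, 0.114] [0.2318, 0.3989, -0.2732] rows 9.0
```

```bash
python3 -m handwheel '[[-0.017,-0.098,0.011,0.023,0.04,-0.027,-1],[-0.035,-0.196,0.023,0.046,0.08,-0.055,-1],[-0.052,-0.294,0.034,0.07,0.12,-0.082,-1],[-0.069,-0.392,0.046,0.093,0.16,-0.109,-1],[-0.087,-0.49,0.057,0.116,0.2,-0.137,-1],[-0.104,-0.588,0.068,0.139,0.239,-0.164,-1],[-0.122,-0.686,0.08,0.162,0.279,-0.191,-1],[-0.139,-0.784,0.091,0.185,0.319,-0.219,-1],[-0.156,-0.882,0.103,0.209,0.359,-0.246,-1],[-0.174,-0.98,0.114,0.232,0.399,-0.273,-1],[-0.174,-0.98,0.114,0.232,0.399,-0.273,-1],[-0.174,-0.98,0.114,0.232,0.399,-0.273,-1]]'; python3 - <<'E'
from plan import *
st();go(ins(4,.25,1,.017),ins(4,.1,1,.017))
E
```

```text
time: 21.82
eef_pos: [0.4846, 0.3337, 0.2448]
tcp_rot: [0.694, 0.333, 0.571, -0.285]
contact_force: [-0.3, 0.1, -0.7]
opening: 0.234
finger_force: 59.2
t 21.82 p [0.4846 0.3337 0.2448] q [  8.7  -6.7 137.9 116.1  48.8 -45.7] F [-0.3  0.1 -0.7] open 0.234 ff 59.2
[0.021, 0.0081, 0.0008] [-0.0008, 0.0037, -0.0046] rows 0.1
[-0.3475, 0.0136, 0.0701] [-0.0008, 0.0037, -0.0046] rows 2.3
```

```bash
python3 -m handwheel '[[-0.05,0.009,0.015,-0.001,0.004,-0.005,-1],[-0.12,0.01,0.03,-0.001,0.004,-0.005,-1],[-0.19,0.011,0.042,-0.001,0.004,-0.005,-1],[-0.26,0.012,0.055,-0.001,0.004,-0.005,-1],[-0.31,0.013,0.063,-0.001,0.004,-0.005,-1],[-0.345,0.014,0.07,-0.001,0.004,-0.005,-1],[-0.36,0.014,0.072,-0.001,0.004,-0.005,-1],[-0.36,0.014,0.072,-0.001,0.004,-0.005,-1]]'; python3 - <<'E'
from plan import *
st();go(ins(4,.095,1,.017))
E
```

```text
time: 22.82
eef_pos: [0.4922, 0.3331, 0.1036]
tcp_rot: [0.685, 0.336, 0.582, -0.281]
contact_force: [-0.7, -0.0, -1.1]
opening: 0.23
finger_force: 59.2
t 22.82 p [0.4922 0.3331 0.1036] q [  8.5  17.5 135.9 129.9  62.1 -70.1] F [-0.7 -0.  -1.1] open 0.23 ff 59.2
[-0.0148, -0.0077, -0.0036] [0.0007, -0.003, 0.0023] rows 0.1
```

```bash
python3 -m handwheel '[[-0.01,-0.006,0,0,0,0,-1],[-0.018,-0.006,0,0,0,0,-1],[-0.018,-0.006,0,0,0,0,-1],[-0.018,-0.006,0,0,0,0,-0.25],[-0.018,-0.006,0,0,0,0,-0.25],[-0.018,-0.006,0,0,0,0,-0.25],[-0.015,-0.006,-0.05,0,0,0,-0.25],[0.0,0,-0.12,0,0,0,-0.25],[0.05,0,-0.2,0,0,0,-0.25],[0.15,0,-0.3,0,0,0,-0.25],[0.3,0,-0.3,0,0,0,0.3],[0.45,0,-0.3,0,0,0,0.3]]'; python3 - <<'E'
from plan import *
from meas import tools
st();a=snap('top','r2')
for t in tools(a): print(t['px'],t['mid'].round(3),t['d'].round(3),round(t['L'],3))
R=down(-7.6);m=np.array([.451,-.183])+.038*np.array([.991,-.133])
print(m);go((np.r_[m,.25],R))
E
```

```text
time: 24.32
eef_pos: [0.4654, 0.2696, 0.288]
tcp_rot: [0.685, 0.339, 0.58, -0.282]
contact_force: [0.7, -0.9, 0.7]
opening: 0.648
finger_force: 0.0
t 24.32 p [0.4654 0.2696 0.288 ] q [ -1.9 -18.9 142.3 102.5  54.9 -34.6] F [ 0.7 -0.9  0.7] open 0.648 ff 0.0
(np.float64(366.0), np.float64(240.0)) [ 0.373 -0.125] [-0.985 -0.172] 0.079
(np.float64(164.0), np.float64(204.0)) [0.476 0.408] [0.236 0.972] 0.053
(np.float64(387.0), np.float64(210.0)) [ 0.451 -0.183] [-0.99   0.142] 0.103
(np.float64(403.0), np.float64(159.0)) [ 0.587 -0.229] [-0.993  0.119] 0.104
[ 0.488658 -0.188054]
[-0.2759, 0.7415, -0.8433] [-0.2303, -0.4101, 0.2787] rows 9.2
```

```bash
python3 -m handwheel '[[-0.028,0.074,-0.084,-0.023,-0.041,0.028,0.3],[-0.055,0.148,-0.169,-0.046,-0.082,0.056,0.3],[-0.083,0.222,-0.253,-0.069,-0.123,0.084,0.3],[-0.11,0.297,-0.337,-0.092,-0.164,0.111,0.3],[-0.138,0.371,-0.422,-0.115,-0.205,0.139,0.3],[-0.166,0.445,-0.506,-0.138,-0.246,0.167,0.3],[-0.193,0.519,-0.59,-0.161,-0.287,0.195,0.3],[-0.221,0.593,-0.675,-0.184,-0.328,0.223,0.3],[-0.248,0.667,-0.759,-0.207,-0.369,0.251,0.3],[-0.276,0.742,-0.843,-0.23,-0.41,0.279,0.3],[-0.276,0.742,-0.843,-0.23,-0.41,0.279,0.3],[-0.276,0.742,-0.843,-0.23,-0.41,0.279,0.3]]'; python3 - <<'E'
from plan import *
from meas import tools
st();a=snap('top','p3')
cv2.imwrite('pics/p3h.png',np.hstack([cv2.resize(a[100:260,130:330,::-1],(400,320))]))
for t in tools(a): print(t['px'],t['mid'].round(3),t['d'].round(3),round(t['L'],3))
R=down(-7.6);go((np.r_[.4885,-.188,.027],R))
E
```

```text
time: 25.88
eef_pos: [0.4861, -0.1883, 0.2358]
tcp_rot: [0.998, -0.067, -0.011, 0.001]
contact_force: [0.5, 0.7, -0.4]
opening: 0.652
finger_force: 0.0
t 25.88 p [ 0.4861 -0.1883  0.2358] q [-32.   -1.8 112.   -0.8  70.9  65.9] F [ 0.5  0.7 -0.4] open 0.652 ff 0.0
(np.float64(363.0), np.float64(233.0)) [ 0.387 -0.117] [-0.91   0.414] 0.068
(np.float64(164.0), np.float64(204.0)) [0.476 0.41 ] [0.278 0.961] 0.058
[0.0173, -0.0036, 0.523] [0.0014, 0.0068, -0.0002] rows 3.3
```

```bash
sed -i "s/h\[...,0\]<14/h[...,0]<16/; s/>95/>85/; s/<150)/<160)/" meas.py; python3 - <<'E'
from meas import *
for f in('top0','p2','p3'):
    print(f)
    for t in tools(cv2.imread(f'pics/{f}.png')[:,:,::-1]): print(t['px'],t['mid'].round(3),t['d'].round(3),round(t['L'],3),round(t['W'],3),t['sat'])
E
python3 -m handwheel '[[0.01,-0.001,0.14,0.001,0.007,0,0.3],[0.012,-0.002,0.28,0.001,0.007,0,0.3],[0.015,-0.003,0.40,0.001,0.007,0,0.3],[0.017,-0.004,0.48,0.001,0.007,0,0.3],[0.017,-0.004,0.51,0.001,0.007,0,0.3],[0.017,-0.004,0.523,0.001,0.007,0,0.3],[0.017,-0.004,0.523,0.001,0.007,0,-1],[0.017,-0.004,0.523,0.001,0.007,0,-1],[0.017,-0.004,0.523,0.001,0.007,0,-1],[0.017,-0.004,0.523,0.001,0.007,0,-1],[0.017,-0.004,0.523,0.001,0.007,0,-1],[0.017,-0.004,0.523,0.001,0.007,0,-1]]' 60
```

```text
top0
(np.float64(366.0), np.float64(240.0)) [ 0.373 -0.125] [-0.987 -0.159] 0.081 0.045 [  9. 117.  88.]
(np.float64(387.0), np.float64(210.0)) [ 0.45  -0.183] [-0.99   0.142] 0.104 0.024 [ 11. 128. 111.]
(np.float64(340.0), np.float64(207.0)) [ 0.463 -0.057] [-0.991  0.132] 0.105 0.023 [ 11. 127. 113.]
(np.float64(294.0), np.float64(191.0)) [0.507 0.064] [-0.997  0.082] 0.1 0.023 [ 11. 127. 112.]
(np.float64(403.0), np.float64(159.0)) [ 0.587 -0.229] [-0.994  0.11 ] 0.104 0.025 [ 11. 127. 111.]
(np.float64(314.0), np.float64(136.0)) [0.654 0.008] [-0.995 -0.102] 0.1 0.023 [ 13. 107. 130.]
p2
time: 27.42
eef_pos: [0.4903, -0.1898, 0.0294]
tcp_rot: [0.998, -0.067, 0.002, 0.002]
contact_force: [0.0, 0.9, 5.6]
opening: 0.232
finger_force: 59.1Traceback (most recent call last):
  File "<stdin>", line 4, in <module>
  File "meas.py", line 13, in tools
    P=np.array([ray('top',x,y,z)[:2] for x,y in zip(u,v)])
                ~~~^^^^^^^^^^^^^
  File "look.py", line 6, in ray
    p=eyes.camera_params(n);K,R,t=map(np.array,(p['K'],p['R'],p['t']))
ValueError: time passes only in moves, steps and waits
```

```bash
python3 - <<'E'
s=open('look.py').read()
s=s.replace("def ray(n,u,v,z):\n    p=eyes.camera_params(n)","import functools\ncp=functools.lru_cache(eyes.camera_params)\ndef ray(n,u,v,z):\n    p=cp(n)");open('look.py','w').write(s)
E
python3 -m handwheel '[[0,0,-0.15,0,0,0,-1],[0,0,-0.3,0,0,0,-1],[0,0,-0.45,0,0,0,-1],[0,0,-0.6,0,0,0,-1],[0,0,-0.675,0,0,0,-1],[0,0,-0.675,0,0,0,-1]]'; python3 - <<'E'
from plan import *
from meas import tools
st();go(ins(3,.25,1,.0175))
for f in('top0','p3'):
    print(f)
    for t in tools(cv2.imread(f'pics/{f}.png')[:,:,::-1]): print(t['px'],t['mid'].round(3),t['d'].round(3),round(t['L'],3),round(t['W'],3),t['sat'])
E
```

```text
time: 28.18
eef_pos: [0.4899, -0.189, 0.301]
tcp_rot: [0.998, -0.067, 0.004, 0.003]
contact_force: [-0.6, -0.3, -1.0]
opening: 0.229
finger_force: 59.0
t 28.18 p [ 0.4899 -0.189   0.301 ] q [-3.210e+01 -5.100e+00  1.083e+02 -1.000e-01  7.630e+01  6.560e+01] F [-0.6 -0.3 -1. ] open 0.229 ff 59.0
[-0.1135, -1.1987, 0.112] [0.2324, 0.3996, -0.2719] rows 9.0
top0
(np.float64(366.0), np.float64(240.0)) [ 0.373 -0.125] [-0.987 -0.159] 0.081 0.045 [  9. 117.  88.]
(np.float64(387.0), np.float64(210.0)) [ 0.45  -0.183] [-0.99   0.142] 0.104 0.024 [ 11. 128. 111.]
(np.float64(340.0), np.float64(207.0)) [ 0.463 -0.057] [-0.991  0.132] 0.105 0.023 [ 11. 127. 113.]
(np.float64(294.0), np.float64(191.0)) [0.507 0.064] [-0.997  0.082] 0.1 0.023 [ 11. 127. 112.]
(np.float64(403.0), np.float64(159.0)) [ 0.587 -0.229] [-0.994  0.11 ] 0.104 0.025 [ 11. 127. 111.]
(np.float64(314.0), np.float64(136.0)) [0.654 0.008] [-0.995 -0.102] 0.1 0.023 [ 13. 107. 130.]
p3
(np.float64(363.0), np.float64(233.0)) [ 0.388 -0.116] [-0.907  0.42 ] 0.068 0.043 [  9. 117.  96.]
(np.float64(164.0), np.float64(204.0)) [0.478 0.409] [0.26  0.965] 0.062 0.025 [ 12. 113.  96.]
(np.float64(180.0), np.float64(195.0)) [0.499 0.366] [0.157 0.988] 0.06 0.024 [ 13. 105. 101.]
(np.float64(403.0), np.float64(147.0)) [ 0.617 -0.229] [-0.947  0.321] 0.047 0.022 [ 11. 126. 119.]
(np.float64(313.0), np.float64(135.0)) [0.654 0.01 ] [-0.996 -0.086] 0.1 0.023 [ 13. 107. 142.]
```

```bash
python3 -m handwheel '[[-0.011,-0.12,0.011,0.023,0.04,-0.027,-1],[-0.022,-0.24,0.022,0.046,0.08,-0.055,-1],[-0.034,-0.36,0.034,0.07,0.12,-0.082,-1],[-0.045,-0.48,0.045,0.093,0.16,-0.109,-1],[-0.056,-0.6,0.056,0.116,0.2,-0.136,-1],[-0.067,-0.72,0.067,0.139,0.24,-0.163,-1]]'; python3 - <<'E'
from plan import *
st();go(ins(3,.25,1,.0175))
E
```

```text
time: 28.92
eef_pos: [0.4994, 0.102, 0.2668]
tcp_rot: [0.889, 0.187, 0.375, -0.184]
contact_force: [0.3, -0.3, -0.7]
opening: 0.226
finger_force: 59.1
t 28.93 p [0.4994 0.102  0.2668] q [-17.1 -23.6 135.2  54.3  50.   19.4] F [ 0.3 -0.3 -0.7] open 0.226 ff 59.1
[0.0831, -0.3913, 0.2593] [0.092, 0.1601, -0.1109] rows 3.6
```

```bash
python3 -m handwheel '[[0.02,-0.1,0.065,0.023,0.04,-0.028,-1],[0.04,-0.2,0.13,0.046,0.08,-0.055,-1],[0.062,-0.3,0.195,0.07,0.12,-0.083,-1],[0.083,-0.39,0.259,0.092,0.16,-0.11,-1],[0.083,-0.39,0.259,0.092,0.16,-0.11,-1],[0.083,-0.39,0.259,0.092,0.16,-0.11,-1],[0.083,-0.39,0.259,0.092,0.16,-0.11,-1]]'; python3 - <<'E'
from plan import *
st();go(ins(3,.25,1,.0175),ins(3,.1,1,.0175))
E
```

```text
time: 29.8
eef_pos: [0.5114, 0.2892, 0.2561]
tcp_rot: [0.69, 0.334, 0.577, -0.281]
contact_force: [-0.1, -0.0, -1.0]
opening: 0.225
finger_force: 59.2
t 29.8 p [0.5114 0.2892 0.2561] q [  1.6  -6.6 136.6 109.7  53.5 -42.8] F [-0.1 -0.  -1. ] open 0.225 ff 59.2
[-0.0072, -0.0082, 0.0037] [0.0011, 0.0006, -0.0005] rows 0.1
[-0.3764, -0.0078, 0.0695] [0.0011, 0.0006, -0.0005] rows 2.5
```

```bash
python3 -m handwheel '[[-0.05,-0.008,0.015,0,0,0,-1],[-0.12,-0.008,0.03,0,0,0,-1],[-0.19,-0.008,0.042,0,0,0,-1],[-0.26,-0.008,0.055,0,0,0,-1],[-0.31,-0.008,0.063,0,0,0,-1],[-0.35,-0.008,0.067,0,0,0,-1],[-0.377,-0.008,0.07,0,0,0,-1],[-0.39,-0.008,0.072,0,0,0,-1],[-0.39,-0.008,0.072,0,0,0,-1]]'; python3 - <<'E'
from plan import *
st();go(ins(3,.095,1,.0175))
E
```

```text
time: 30.92
eef_pos: [0.511, 0.293, 0.1003]
tcp_rot: [0.687, 0.334, 0.58, -0.282]
contact_force: [-1.3, 0.8, 5.3]
opening: 0.228
finger_force: 59.4
t 30.93 p [0.511  0.293  0.1003] q [  2.1  18.3 135.4 123.3  64.4 -68. ] F [-1.3  0.8  5.3] open 0.228 ff 59.4
[-0.0063, -0.0014, -0.0034] [0.0006, -0.0021, 0.0002] rows 0.0
```

Floor contact at about 5 N, so I'll release and retreat.

```bash
python3 -m handwheel '[[0,0,0,0,0,0,-0.25],[0,0,0,0,0,0,-0.25],[0,0,0,0,0,0,-0.25],[0,0,-0.05,0,0,0,-0.25],[0.0,0,-0.12,0,0,0,-0.25],[0.05,0,-0.2,0,0,0,-0.25],[0.15,0,-0.3,0,0,0,-0.25],[0.3,0,-0.3,0,0,0,0.3],[0.45,0,-0.3,0,0,0,0.3]]'; python3 - <<'E'
from plan import *
from meas import tools
st();a=snap('top','r3')
for t in tools(a): print(t['px'],t['mid'].round(3),t['d'].round(3),round(t['L'],3))
R=down(-6.4);m=np.array([.587,-.229])+.038*np.array([.994,-.111])
print(m);go((np.r_[m,.25],R))
E
```

```text
time: 32.05
eef_pos: [0.4729, 0.2251, 0.2924]
tcp_rot: [0.69, 0.336, 0.575, -0.282]
contact_force: [1.2, -0.6, 0.0]
opening: 0.652
finger_force: 0.0
t 32.05 p [0.4729 0.2251 0.2924] q [ -9.5 -20.  142.3  96.5  60.6 -31.2] F [ 1.2 -0.6  0. ] open 0.652 ff 0.0
(np.float64(366.0), np.float64(240.0)) [ 0.373 -0.125] [-0.988 -0.151] 0.082
(np.float64(163.0), np.float64(204.0)) [0.478 0.41 ] [0.234 0.972] 0.062
(np.float64(180.0), np.float64(195.0)) [0.5   0.366] [0.237 0.972] 0.061
(np.float64(197.0), np.float64(186.0)) [0.524 0.321] [0.412 0.911] 0.057
(np.float64(636.0), np.float64(178.0)) [ 0.522 -0.852] [-1.     0.004] 0.105
(np.float64(403.0), np.float64(159.0)) [ 0.587 -0.229] [-0.994  0.109] 0.105
(np.float64(314.0), np.float64(136.0)) [0.654 0.008] [-0.995 -0.101] 0.1
[ 0.624772 -0.233218]
[-0.2625, 1.0008, -0.6438] [-0.2247, -0.4076, 0.272] rows 9.1
```

```bash
python3 -m handwheel '[[-0.026,0.1,-0.064,-0.022,-0.041,0.027,0.3],[-0.053,0.2,-0.129,-0.045,-0.082,0.054,0.3],[-0.079,0.3,-0.193,-0.067,-0.122,0.082,0.3],[-0.105,0.4,-0.258,-0.09,-0.163,0.109,0.3],[-0.131,0.5,-0.322,-0.112,-0.204,0.136,0.3],[-0.158,0.6,-0.386,-0.135,-0.245,0.163,0.3],[-0.184,0.7,-0.451,-0.157,-0.285,0.19,0.3],[-0.21,0.8,-0.515,-0.18,-0.326,0.218,0.3],[-0.236,0.9,-0.579,-0.202,-0.367,0.245,0.3],[-0.262,1,-0.644,-0.225,-0.408,0.272,0.3],[-0.262,1,-0.644,-0.225,-0.408,0.272,0.3],[-0.262,1,-0.644,-0.225,-0.408,0.272,0.3]]'; python3 - <<'E'
from plan import *
st();R=down(-6.4);go((np.r_[.6248,-.2332,.25],R),(np.r_[.6248,-.2332,.027],R))
E
```

```text
time: 33.6
eef_pos: [0.6215, -0.2336, 0.2313]
tcp_rot: [0.998, -0.056, -0.013, 0.001]
contact_force: [-0.8, 0.3, -0.0]
opening: 0.651
finger_force: 0.0
t 33.6 p [ 0.6215 -0.2336  0.2313] q [-29.1  16.5  92.2  -0.8  72.5  67.6] F [-0.8  0.3 -0. ] open 0.651 ff 0.0
[0.007, -0.0019, -0.0468] [0.0011, 0.008, -0.0004] rows 0.3
[0.0209, -0.0039, 0.5105] [0.0011, 0.008, -0.0004] rows 3.3
```

```bash
python3 -m handwheel '[[0.01,-0.002,0.14,0.001,0.008,0,0.3],[0.012,-0.002,0.28,0.001,0.008,0,0.3],[0.015,-0.003,0.40,0.001,0.008,0,0.3],[0.019,-0.004,0.47,0.001,0.008,0,0.3],[0.021,-0.004,0.50,0.001,0.008,0,0.3],[0.021,-0.004,0.51,0.001,0.008,0,0.3],[0.021,-0.004,0.51,0.001,0.008,0,-1],[0.021,-0.004,0.51,0.001,0.008,0,-1],[0.021,-0.004,0.51,0.001,0.008,0,-1],[0.021,-0.004,0.51,0.001,0.008,0,-1],[0.021,-0.004,0.51,0.001,0.008,0,-1],[0.021,-0.004,0.51,0.001,0.008,0,-1]]' 60
python3 -m handwheel '[[0,0,-0.15,0,0,0,-1],[0,0,-0.3,0,0,0,-1],[0,0,-0.45,0,0,0,-1],[0,0,-0.6,0,0,0,-1],[0,0,-0.675,0,0,0,-1],[0,0,-0.675,0,0,0,-1]]'; python3 - <<'E'
from plan import *
st();go(ins(2,.25,1,.0175))
E
```

```text
time: 35.1
eef_pos: [0.6269, -0.2349, 0.0307]
tcp_rot: [0.998, -0.057, 0.002, 0.002]
contact_force: [-0.7, 0.6, 7.1]
opening: 0.222
finger_force: 59.0
time: 35.85
eef_pos: [0.6263, -0.2342, 0.3024]
tcp_rot: [0.998, -0.057, 0.004, 0.003]
contact_force: [-0.7, -0.6, -0.9]
opening: 0.228
finger_force: 58.9
t 35.85 p [ 0.6263 -0.2342  0.3024] q [-29.1  13.4  88.5  -0.1  77.5  67.4] F [-0.7 -0.6 -0.9] open 0.228 ff 58.9
[-0.376, -1.1791, 0.1141] [0.2278, 0.401, -0.2666] rows 9.0
```

```bash
python3 -m handwheel '[[-0.038,-0.118,0.011,0.023,0.04,-0.027,-1],[-0.075,-0.236,0.023,0.046,0.08,-0.053,-1],[-0.113,-0.354,0.034,0.068,0.12,-0.08,-1],[-0.15,-0.472,0.046,0.091,0.16,-0.107,-1],[-0.188,-0.59,0.057,0.114,0.2,-0.133,-1],[-0.226,-0.707,0.068,0.137,0.241,-0.16,-1]]'; python3 - <<'E'
from plan import *
st();go(ins(2,.25,1,.0185))
E
```

```text
time: 36.6
eef_pos: [0.5657, 0.0592, 0.2671]
tcp_rot: [0.888, 0.191, 0.374, -0.185]
contact_force: [1.5, 0.5, -1.3]
opening: 0.229
finger_force: 59.0
t 36.6 p [0.5657 0.0592 0.2671] q [-20.1 -12.1 126.6  56.6  50.9  13.7] F [ 1.5  0.5 -1.3] open 0.229 ff 59.0
[0.0132, -0.4462, 0.1957] [0.0894, 0.1603, -0.1091] rows 3.6
```

```bash
python3 -m handwheel '[[0.003,-0.112,0.049,0.022,0.04,-0.027,-1],[0.007,-0.223,0.098,0.045,0.08,-0.055,-1],[0.01,-0.335,0.147,0.067,0.12,-0.082,-1],[0.013,-0.446,0.196,0.089,0.16,-0.109,-1],[0.013,-0.446,0.196,0.089,0.16,-0.109,-1],[0.013,-0.446,0.196,0.089,0.16,-0.109,-1],[0.013,-0.446,0.196,0.089,0.16,-0.109,-1]]'; python3 - <<'E'
from plan import *
st();go(ins(2,.25,1,.0185),ins(2,.1,1,.0185))
E
```

```text
time: 37.48
eef_pos: [0.533, 0.2478, 0.2564]
tcp_rot: [0.69, 0.335, 0.578, -0.279]
contact_force: [0.8, -0.4, -0.5]
opening: 0.226
finger_force: 59.0
t 37.48 p [0.533  0.2478 0.2564] q [ -4.6  -5.  135.1 104.8  57.9 -41.4] F [ 0.8 -0.4 -0.5] open 0.226 ff 59.0
[-0.0078, -0.0096, 0.0021] [0.0015, 0.001, 0.0006] rows 0.1
[-0.3769, -0.0106, 0.0683] [0.0015, 0.001, 0.0006] rows 2.5
```

```bash
python3 -m handwheel '[[-0.05,-0.01,0.014,0,0,0,-1],[-0.12,-0.01,0.028,0,0,0,-1],[-0.19,-0.01,0.04,0,0,0,-1],[-0.26,-0.01,0.053,0,0,0,-1],[-0.31,-0.01,0.061,0,0,0,-1],[-0.35,-0.01,0.065,0,0,0,-1],[-0.377,-0.01,0.069,0,0,0,-1],[-0.39,-0.01,0.071,0,0,0,-1],[-0.39,-0.01,0.071,0,0,0,-1]]'; python3 - <<'E'
from plan import *
st();go(ins(2,.095,1,.0185))
E
```

```text
time: 38.6
eef_pos: [0.5317, 0.2513, 0.1006]
tcp_rot: [0.687, 0.336, 0.581, -0.281]
contact_force: [-0.7, 0.7, 6.4]
opening: 0.229
finger_force: 59.2
t 38.6 p [0.5317 0.2513 0.1006] q [ -4.1  19.  134.1 117.   66.4 -66.1] F [-0.7  0.7  6.4] open 0.229 ff 59.2
[-0.0067, -0.0017, -0.0031] [0.0009, -0.0018, 0.0013] rows 0.0
```

```bash
python3 -m handwheel '[[0,0,0,0,0,0,-0.25],[0,0,0,0,0,0,-0.25],[0,0,0,0,0,0,-0.25],[0,0,-0.05,0,0,0,-0.25],[0.0,0,-0.12,0,0,0,-0.25],[0.05,0,-0.2,0,0,0,-0.25],[0.15,0,-0.3,0,0,0,-0.25],[0.3,0,-0.3,0,0,0,0.3],[0.45,0,-0.3,0,0,0,0.3]]'; python3 - <<'E'
from plan import *
from meas import tools
st();a=snap('top','r4')
for t in tools(a): print(t['px'],t['mid'].round(3),t['d'].round(3),round(t['L'],3))
p=np.array([.55,.05,.27]);R=down(52);go((p,R));go((np.r_[.616,.0055,.25],down(185.5)),p0=p,R0=R)
E
```

```text
time: 39.72
eef_pos: [0.4763, 0.1831, 0.2979]
tcp_rot: [0.69, 0.335, 0.578, -0.279]
contact_force: [-0.1, -0.8, 0.3]
opening: 0.647
finger_force: 0.0
t 39.73 p [0.4763 0.1831 0.2979] q [-16.6 -20.8 142.2  92.5  66.3 -30.1] F [-0.1 -0.8  0.3] open 0.647 ff 0.0
(np.float64(366.0), np.float64(240.0)) [ 0.373 -0.125] [-0.988 -0.152] 0.081
(np.float64(163.0), np.float64(204.0)) [0.478 0.41 ] [0.237 0.972] 0.062
(np.float64(180.0), np.float64(195.0)) [0.5   0.366] [0.234 0.972] 0.061
(np.float64(197.0), np.float64(186.0)) [0.523 0.321] [0.453 0.891] 0.056
(np.float64(212.0), np.float64(177.0)) [0.546 0.279] [0.423 0.906] 0.057
(np.float64(314.0), np.float64(136.0)) [0.654 0.008] [-0.995 -0.098] 0.1
[-0.1284, 0.3502, -0.1324] [0.0052, -0.4475, 0.0041] rows 7.5
[0.0139, 0.1985, 0.05] [-0.0, -0.0, -0.7417] rows 12.5
```

```bash
python3 -m handwheel '[[-0.016,0.044,-0.017,0,-0.055,0,0.3],[-0.032,0.088,-0.033,0,-0.11,0,0.3],[-0.048,0.132,-0.05,0,-0.165,0,0.3],[-0.064,0.175,-0.066,0,-0.22,0,0.3],[-0.08,0.22,-0.083,0,-0.275,0,0.3],[-0.096,0.263,-0.1,0.005,-0.33,0.004,0.3],[-0.112,0.307,-0.116,0.005,-0.39,0.004,0.3],[-0.128,0.35,-0.132,0.005,-0.447,0.004,0.3],[-0.128,0.35,-0.132,0.005,-0.447,0.004,0.3],[-0.128,0.35,-0.132,0.005,-0.447,0.004,0.3]]'
python3 -m handwheel '[[0.014,0.198,0.05,0,0,-0.055,0.3],[0.014,0.198,0.05,0,0,-0.11,0.3],[0.014,0.198,0.05,0,0,-0.165,0.3],[0.014,0.198,0.05,0,0,-0.22,0.3],[0.014,0.198,0.05,0,0,-0.28,0.3],[0.014,0.198,0.05,0,0,-0.34,0.3],[0.014,0.198,0.05,0,0,-0.4,0.3],[0.014,0.198,0.05,0,0,-0.46,0.3],[0.014,0.198,0.05,0,0,-0.52,0.3],[0.014,0.198,0.05,0,0,-0.58,0.3],[0.014,0.198,0.05,0,0,-0.64,0.3],[0.014,0.198,0.05,0,0,-0.7,0.3]]'
python3 - <<'E'
from plan import *
st();R=down(185.5);go((np.r_[.616,.0055,.15],R),(np.r_[.616,.0055,.028],R))
E
```

```text
time: 41.02
eef_pos: [0.5478, 0.0496, 0.254]
tcp_rot: [0.899, 0.438, -0.008, -0.006]
contact_force: [-0.5, -0.7, 0.7]
opening: 0.648
finger_force: 0.0
time: 42.52
eef_pos: [0.6129, 0.0046, 0.2338]
tcp_rot: [0.02, 1.0, 0.001, -0.009]
contact_force: [-0.1, -0.3, 0.6]
opening: 0.645
finger_force: 0.0
t 42.52 p [0.6129 0.0046 0.2338] q [ -9.   10.   99.7   0.   71.4 -96.8] F [-0.1 -0.3  0.6] open 0.645 ff 0.0
[-0.0117, 0.0019, 0.2094] [0.0012, -0.006, -0.0431] rows 1.3
[-0.0174, 0.0011, 0.5144] [0.0012, -0.006, -0.0431] rows 3.3
```

```bash
python3 -m handwheel '[[-0.012,0.002,0.14,0.001,-0.006,-0.043,0.3],[-0.013,0.002,0.28,0.001,-0.006,-0.043,0.3],[-0.015,0.001,0.40,0.001,-0.006,-0.043,0.3],[-0.017,0.001,0.47,0.001,-0.006,-0.043,0.3],[-0.017,0.001,0.50,0.001,-0.006,-0.043,0.3],[-0.017,0.001,0.513,0.001,-0.006,-0.043,0.3],[-0.017,0.001,0.513,0.001,-0.006,-0.043,-1],[-0.017,0.001,0.513,0.001,-0.006,-0.043,-1],[-0.017,0.001,0.513,0.001,-0.006,-0.043,-1],[-0.017,0.001,0.513,0.001,-0.006,-0.043,-1],[-0.017,0.001,0.513,0.001,-0.006,-0.043,-1],[-0.017,0.001,0.513,0.001,-0.006,-0.043,-1]]' 60
python3 -m handwheel '[[0,0,-0.15,0,0,0,-1],[0,0,-0.3,0,0,0,-1],[0,0,-0.45,0,0,0.04,-1],[0,0,-0.6,0,0,0.09,-1],[0,0,-0.65,0,0,0.15,-1],[0,0,-0.65,0,0,0.2,-1],[0,0,-0.65,0,0,0.25,-1],[0,0,-0.65,0,0,0.3,-1],[0,0,-0.65,0,0,0.35,-1],[0,0,-0.65,0,0,0.4,-1],[0,0,-0.65,0,0,0.46,-1],[0,0,-0.65,0,0,0.52,-1]]'; python3 - <<'E'
from plan import *
st();p=np.array([.6,.05,.3]);go((p,down(52)));go(ins(1,.25,1,.0175),p0=p,R0=down(52))
E
```

```text
time: 44.02
eef_pos: [0.618, 0.005, 0.0302]
tcp_rot: [-0.045, 0.999, -0.001, 0.001]
contact_force: [-1.6, -0.4, 6.5]
opening: 0.226
finger_force: 59.1
time: 45.52
eef_pos: [0.6167, 0.0057, 0.2877]
tcp_rot: [0.699, 0.715, -0.001, -0.0]
contact_force: [-0.5, 0.5, -0.7]
opening: 0.226
finger_force: 59.1
t 45.52 p [0.6167 0.0057 0.2877] q [ -8.9   7.7  96.6  -0.1  75.8 -10.2] F [-0.5  0.5 -0.7] open 0.226 ff 59.1
[0.1117, -0.0391, -0.0309] [-0.0004, 0.0004, 0.2186] rows 3.7
[0.2425, -0.3412, 0.1174] [0.0, 0.4444, -0.0] rows 7.5
```

```bash
python3 -m handwheel '[[0.03,-0.01,-0.01,0,0,0.055,-1],[0.06,-0.02,-0.02,0,0,0.11,-1],[0.09,-0.03,-0.03,0,0,0.165,-1],[0.112,-0.039,-0.031,0,0,0.219,-1],[0.112,-0.039,-0.031,0,0,0.219,-1],[0.112,-0.039,-0.031,0,0,0.219,-1]]'
python3 -m handwheel '[[0.03,-0.043,0.015,0,0.055,0,-1],[0.06,-0.085,0.029,0,0.11,0,-1],[0.09,-0.128,0.044,0,0.165,0,-1],[0.121,-0.17,0.058,0,0.22,0,-1],[0.15,-0.213,0.073,0,0.275,0,-1],[0.18,-0.256,0.088,0,0.33,0,-1],[0.21,-0.3,0.103,0,0.39,0,-1],[0.242,-0.341,0.117,0,0.444,0,-1],[0.242,-0.341,0.117,0,0.444,0,-1],[0.242,-0.341,0.117,0,0.444,0,-1],[0.242,-0.341,0.117,0,0.444,0,-1]]'
python3 - <<'E'
from plan import *
st();go(ins(1,.25,1,.0175),ins(1,.1,1,.0175))
E
```

```text
time: 46.28
eef_pos: [0.6, 0.0496, 0.3003]
tcp_rot: [0.897, 0.442, -0.001, 0.0]
contact_force: [-0.3, 0.2, -0.1]
opening: 0.23
finger_force: 59.1
time: 47.65
eef_pos: [0.5528, 0.2092, 0.256]
tcp_rot: [0.688, 0.339, 0.577, -0.281]
contact_force: [-0.3, -0.6, -0.7]
opening: 0.23
finger_force: 59.1
t 47.65 p [0.5528 0.2092 0.256 ] q [ -9.9  -2.6 133.  100.7  62.3 -40.7] F [-0.3 -0.6 -0.7] open 0.23 ff 59.1
[-0.007, -0.0033, 0.0028] [-0.0011, 0.0007, 0.0016] rows 0.1
[-0.3761, -0.0049, 0.0687] [-0.0011, 0.0007, 0.0016] rows 2.4
```

```bash
python3 -m handwheel '[[-0.05,-0.005,0.014,0,0,0,-1],[-0.12,-0.005,0.028,0,0,0,-1],[-0.19,-0.005,0.04,0,0,0,-1],[-0.26,-0.005,0.053,0,0,0,-1],[-0.31,-0.005,0.061,0,0,0,-1],[-0.35,-0.005,0.065,0,0,0,-1],[-0.377,-0.005,0.069,0,0,0,-1],[-0.39,-0.005,0.071,0,0,0,-1],[-0.39,-0.005,0.071,0,0,0,-1]]'; python3 - <<'E'
from plan import *
st();go(ins(1,.095,1,.0175))
E
```

```text
time: 48.78
eef_pos: [0.5505, 0.2112, 0.0954]
tcp_rot: [0.688, 0.338, 0.576, -0.282]
contact_force: [-0.1, -0.4, -0.7]
opening: 0.231
finger_force: 59.1
t 48.77 p [0.5505 0.2112 0.0954] q [ -9.7  20.8 132.  110.9  68.4 -64.3] F [-0.1 -0.4 -0.7] open 0.231 ff 59.1
[0.0066, 0.0045, -0.0001] [-0.0014, 0.0008, 0.0004] rows 0.1
```

```bash
python3 -m handwheel '[[-0.008,0,0.001,0,0,0,-1],[-0.012,0,0.002,0,0,0,-1],[-0.012,0,0.002,0,0,0,-0.25],[-0.012,0,0.002,0,0,0,-0.25],[-0.012,0,0.002,0,0,0,-0.25],[-0.01,0,-0.05,0,0,0,-0.25],[0.0,0,-0.12,0,0,0,-0.25],[0.05,0,-0.2,0,0,0,-0.25],[0.15,0,-0.3,0,0,0,-0.25],[0.3,0,-0.3,0,0,0,0.3],[0.45,0,-0.3,0,0,0,0.3]]'; python3 - <<'E'
from plan import *
st();p=np.array([.5,-.1,.29]);R=down(52);go((p,R))
go((np.array([.4,-.35,.29]),R),p0=p,R0=R)
E
```

```text
time: 50.15
eef_pos: [0.497, 0.1425, 0.2949]
tcp_rot: [0.689, 0.337, 0.576, -0.282]
contact_force: [0.8, 0.3, 1.6]
opening: 0.649
finger_force: 0.0
t 50.15 p [0.497  0.1425 0.2949] q [-22.1 -16.1 139.2  89.9  71.3 -31.7] F [0.8 0.3 1.6] open 0.649 ff 0.0
[-0.0958, 0.3782, -0.4644] [-0.0006, -0.4434, 0.0004] rows 7.5
[-0.6464, 0.1878, 0.0] [0.0, 0.0, 0.0] rows 4.3
```

```bash
python3 -m handwheel '[[-0.012,0.047,-0.058,0,-0.055,0,0.3],[-0.024,0.094,-0.116,0,-0.11,0,0.3],[-0.036,0.142,-0.174,0,-0.165,0,0.3],[-0.048,0.189,-0.232,0,-0.22,0,0.3],[-0.06,0.236,-0.29,0,-0.275,0,0.3],[-0.072,0.284,-0.348,0,-0.33,0,0.3],[-0.084,0.331,-0.406,0,-0.39,0,0.3],[-0.096,0.378,-0.464,0,-0.443,0,0.3],[-0.096,0.378,-0.464,0,-0.443,0,0.3]]'
python3 -m handwheel '[[-0.15,0.04,0,0,0,0,0.3],[-0.3,0.09,0,0,0,0,0.3],[-0.45,0.13,0,0,0,0,0.3],[-0.6,0.18,0,0,0,0,0.3],[-0.646,0.188,0,0,0,0,0.3],[-0.646,0.188,0,0,0,0,0.3]]'
python3 - <<'E'
from plan import *
from meas import tools
st();a=snap('top','f');b=snap('scene','fs')
for t in tools(a): print(t['px'],t['mid'].round(3),t['d'].round(3),round(t['L'],3),round(t['W'],3))
cv2.imwrite('pics/fc.png',np.hstack([cv2.resize(a[60:260,120:320,::-1],(400,400)),cv2.resize(b[120:270,340:490,::-1],(400,400))]))
E
```

```text
time: 51.28
eef_pos: [0.5014, -0.099, 0.2879]
tcp_rot: [0.898, 0.441, 0.001, -0.001]
contact_force: [-0.8, 0.3, 0.1]
opening: 0.649
finger_force: 0.0
time: 52.02
eef_pos: [0.4015, -0.3495, 0.2874]
tcp_rot: [0.898, 0.439, 0.002, -0.001]
contact_force: [0.8, 1.1, -0.3]
opening: 0.651
finger_force: 0.0
t 52.02 p [ 0.4015 -0.3495  0.2874] q [-52.1  -3.3 108.    0.2  75.4 -14.3] F [ 0.8  1.1 -0.3] open 0.651 ff 0.0
(np.float64(366.0), np.float64(240.0)) [ 0.373 -0.125] [-0.988 -0.153] 0.081 0.046
(np.float64(164.0), np.float64(204.0)) [0.478 0.409] [0.26  0.966] 0.061 0.024
(np.float64(180.0), np.float64(195.0)) [0.5   0.367] [0.247 0.969] 0.061 0.025
(np.float64(198.0), np.float64(186.0)) [0.523 0.32 ] [0.413 0.911] 0.054 0.024
(np.float64(213.0), np.float64(177.0)) [0.547 0.279] [0.414 0.91 ] 0.056 0.024
(np.float64(228.0), np.float64(170.0)) [0.567 0.24 ] [0.405 0.914] 0.053 0.023
```

View pics/fc.png

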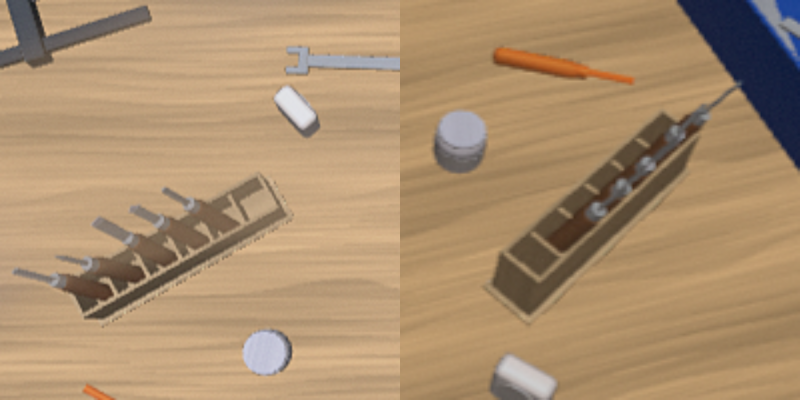

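All five tools stand in pockets with blades up. Top crop collars run from (62,282) to (193,205), and scene crop collars from (598,211) to (700,117). I'll triangulate the collar heights to confirm they are fully seated.

```bash
python3 - <<'E'
from look import *
T=[(62,282),(95,265),(130,240),(163,222),(193,205)];S=[(700,117),(676,132),(646,163),(622,188),(598,211)]
M={n:np.array(cp(n)['K'])@np.c_[cp(n)['R'],cp(n)['t']] for n in('top','scene')}
for t,s in zip(T,S):
    a=np.array([[120+t[0]/2.],[60+t[1]/2.]]);b=np.array([[340+(s[0]-400)*.375],[120+s[1]*.375]])
    X=cv2.triangulatePoints(M['top'],M['scene'],a,b);X=(X[:3]/X[3]).ravel();print(X.round(3),'reproj err',np.abs(proj('top',X)-a.ravel()).max().round(1))
E
```

```text
[0.48  0.408 0.104] reproj err 1.3
[0.5   0.365 0.115] reproj err 1.9
[0.529 0.321 0.113] reproj err 0.5
[0.55  0.283 0.11 ] reproj err 1.0
[0.571 0.247 0.11 ] reproj err 1.1
```

```bash
python3 -c "
from plant import ctrl
print(ctrl.sign_off())"
```

```text
the job is handed in; nothing more can be done
None
```

The dial is back at its standby mark, all five wooden-handled tools stand blade-up and fully seated in pockets 1–5, the look-alikes and other bench items were left alone, and the job is handed in at about 52 s.

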